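Snug the caster stem nut at the bottom of its bore

TASK

Take the long red-handled socket key from its wooden stand, work its socket over the square brass nut at the bottom of the wheelchair caster housing's deep bore and turn the nut clockwise until it is tight against its stop. Feel for the flats, pressing with no more than about 10 N until the socket drops over the nut, and turn gently, never loading the nut with more than about 0.8 N m. Then stand the key upright back in its stand, fully down, let go, and leave the other things on the bench where they are.

Things in the scene. Friction and masses are not known exactly. Their poses are not given: they have to be found in the camera images.
- housing: Aluminium wheelchair caster barrel, 76 mm across, 115 mm tall, upright on a 130 x 130 x 12 mm dark steel base plate bolted to the bench (fixed). A black tube stub 25 mm thick leaves it level along its own +x at 55 mm height, ending 132 mm from the axis. Origin: centre of the underside, on the bore's axis; z up. The bore is open at the top, 50 mm across; its flat floor is 20 mm above the bench.
- bore_mouth (a point): Centre of the bore's open top end, 115 mm above the bench, on the axis of bore and nut.
- bore_floor (a point): Centre of the bore's flat floor, 20 mm above the bench, on the axis. On it lies a square brass nut, 24 mm across flats: the square is 12 mm tall (corners end 32 mm above the bench), then a cone chamfer from 23.4 to 19 mm across ends at 36 mm; the stem in the nut, 10 mm across, ends at 40 mm.
- nut (a joint): How far the nut is turned, rad: grows clockwise seen from above; 0 loosest, hard stop (tight) at 1.15, where 0.4 N m is ample and 0.8 N m (80 N over the flats) too much. Starts at 0.05 to 0.3, stays where left, takes 0.2 N m, does not rise or sink. It does not tell how the flats stand: that differs each time by up to 45 degrees either way and must be felt or seen down the bore.
- key: Long socket key, 165 mm, about 0.4 kg. Origin: centre of the socket's open lower rim; z up the key to the handle. Steel socket 43 mm across, up to 36 mm, with a square hole 25.5 mm across flats, 24 mm deep, flared at the lowest 3 mm to 28.7 (flats face +x, +y, -x, -y); shaft 16 mm thick; black collar 24 mm across at 116 to 126 mm; red handle at 125 to 165 mm.
- key_grip (a point): Middle of the flat red handle, on the key's axis, 145 mm above the rim; handle 76 mm long along the key's x, 18 mm thick along y, 40 mm tall: pinch it across the 18 mm from above. In the bore the rim first rests on the nut's corners about 32 mm above the bench; once the flats match it sinks to the bore floor at 20 mm, and has about 0.06 rad of play on the nut either way.
- stand: Wooden block 105 x 85 mm (x, y), 50 mm tall, fixed to the bench, in whose round hole the key stands at the start. Origin: centre of the underside.
- stand_hole (a point): Centre of the flat bottom of the stand's hole, 10 mm above the bench. The hole is 46 mm across, 40 mm deep, with a 3 mm chamfer at its mouth; the key's rim rests here.
- tape: Orange tape measure, 65 x 34 x 60 mm, bystander. Origin: centre of the underside.
- caster: Caster wheel lying flat, black tyre 100 mm across, 28 mm thick, bystander. Origin: centre of the underside.
- cap: Black plastic dust cap of the bore, 54 mm across, 14 mm tall, bystander. Origin: centre of the underside.
- driver: Screwdriver with a yellow handle lying on the bench, bystander. Origin: on its length, at the underside.
There are look-alikes about, which are no part of the job. There is more than one size of the key; the one meant has the size given above. Leave any pink look-alike of the stand alone.

How it is judged:
By the outcome, as a careful person would: the job done as asked, in the order asked, and still so for the second after the job is handed in, with the robot touching nothing.
It also fails if it takes over 72 s, if anything falls off the work surface, if the arm or the gripper's body presses on something with over 40 N, if the wrist force passes 120 N, or if a joint passes its speed limit or range.

ROBOT

A 6-joint arm with a two-finger parallel gripper is mounted at the origin on the work surface. World frame = base frame: x ahead of the robot, y to its left, z up, the work surface at z = 0. Lengths are in m, angles in rad, forces in N, time in s.
With the tool pointing down it reaches from about 0.25 to 0.725 m from the base axis. Payload 4 kg.
Tool frame: the origin (TCP) lies on the centre line of the jaws, within the pads' length; the fingertips stand 25 mm ahead of it and the grasp point (between the pads) lies 6 mm ahead of it; z points along the fingers, x is the direction in which the jaws open and shut, and the axes are right-handed (so a half turn about z gives the same grasp; the last joint's range is limited). The gripper opens to 85 mm and grips with 20 to 120 N. Pads are 22 mm wide; open, the fingers measure 114 mm over their backs; the gripper's body (76 mm by 85 mm) begins 54 mm behind the grasp point. The pads swing forward as they close: fully open they stand 13 mm farther back than shut.
Start: joints at [-1.239, 0.241, 0.005, 1.335, 0, 1.571], TCP at [0.163, -0.473, 0.256] pointing down, gripper open.
Joint ranges: [-2.72, 2.72], [-1.05, 1.87], [-1.09, 1.28], [-1.99, 2.15], [-1.42, 1.44], [-3.14, 3.14]. Speed limits (rad/s): [2.79, 2.79, 3.14, 3.14, 3.14, 3.14].

INTERFACE

Orientations are given as a unit quaternion [x, y, z, w].
In Python, from workcell import bot, imaging, order gives the robot as it stands.
- The arm moves only by the tool carry_out, never from a script. Its argument "moves" is a list of rows, each a list of 5 numbers: the shift along the tool's x, y, z scaled (see below), then the turn about the tool's z scaled (see below), then the opening, from -1 (shut) to 1 (fully open). In form: [[tx, ty, tz, roll, hand], ...]. A call has 1 to 20 rows; each row is the pose to reach, as a shift and turn from the pose commanded when the call began, along the tool's axes at that moment; what a row does not reach only later rows make up. The controller multiplies each number of a shift by 0.1 m and each number of a turn by 90 degrees. A row lasts 1/10 s, in which the tool goes at most 50 mm and 8.59 degrees, less where a joint would pass 70% of its speed; a pose out of reach is approached as far as the arm can. A call with a number of a shift or a turn outside -1 to 1 is refused whole. A call with a gripper value outside its range is refused whole. The fingers move at their own pace and stop on an object; the grip force is fixed at half the most. Time passes only in rows, so rows that repeat a pose let the fingers close. It gives the time, the measured TCP pose, the force and the opening at its end, in the units of the state.
- bot.get_obs(): the state, without advancing time (a new reading comes with each control period).
- imaging.camera(name): name is "scene" or "side" or "wrist"; returns the picture (400x640x3 uint8, red, green, blue); there is no depth.
- imaging.camera_model(name): a dict with "fovy" (degrees; the focal length in pixels is half the picture's height over the tangent of half this angle, whatever the lens; pixels are square), "cx", "cy" (the principal point, pixels), "eye" and "rotation" of the camera in the world. Camera axes: x right, y up, looking along -z (the intrinsics and any distortion apply to the point x, -y, -z); pixel columns grow to the right and rows downward; lengths in m; the calibration is good to about 2 mm. The wrist camera is an equidistant fisheye: a pixel r from the principal point sees the ray r / f radians off the axis. A picture is of the moment at which its call begins: read the wrist's pose just before it. camera_model takes no time and is no camera call; for the wrist camera it gives the pose at the moment of the call.
- order.job_done(): hands the job in, once; it reports no verdict.
The state is a dict: "clock": time; "joint_pos": joint angles; "joint_vel": joint speeds; "tau": joint torques, N m; "eef_pos": TCP position; "tool_rot": TCP orientation; "ft_force": force on the tool from outside, world axes, zero at the start; "ft_torque": the same for the moment, N m; "grip_width": finger opening in m.
Only numpy, scipy, OpenCV 4.12 (cv2) and the standard library are available. Lean on these libraries where they do the work, as an engineer would, in place of code of your own. Each camera call takes 0.05 s, during which the arm holds its last target.

## Working session

There is one attempt and no reset: what is moved stays moved. The work goes in short steps, Python scripts to look and compute and a tool call to move; the robot and the scene stay as the last step left them, time stands still between calls to the robot, and variables do not carry over. Pictures are saved under pics/ and viewed, and the job is handed in when it is done.

Besides the shell and the picture viewer there is one more tool, called after ">>>" in YAML: its name, and indented under it one key for each argument. carry_out: Moves the arm, as the interface text tells. Its arguments: {"type":"object","properties":{"moves":{"type":"array","items":{"type":"array","items":{"type":"number","minimum":-1,"maximum":1}}}},"required":["moves"]}

```bash
ls; mkdir -p pics; python3 - <<'E'
from workcell import bot, imaging
import cv2
o=bot.get_obs()
for k,v in o.items(): print(k,v)
for n in ["scene","side","wrist"]:
    print(n,imaging.camera_model(n))
    im=imaging.camera(n); cv2.imwrite(f"pics/{n}0.png",im[:,:,::-1])
E
```

```text
pics
clock 0.0
joint_pos [-1.23898445e+00  2.41422231e-01  3.71081252e-03  1.33519047e+00
 -1.01656571e-05  1.57077717e+00]
joint_vel [ 3.77908846e-04  8.36343678e-05  1.18693890e-03  2.33413311e-04
 -6.54011570e-05  1.93203807e-04]
tau [ 1.35418279e-03 -3.72321689e+01  2.52405828e+01  1.70241535e-02
  2.56378380e-04  4.36645578e-06]
eef_pos [ 0.16268584 -0.47217693  0.25540316]
tool_rot [ 8.14178500e-01 -5.80613694e-01 -8.60091218e-04 -6.07137241e-04]
ft_force [ 0.4798973   0.41149883 -0.45392655]
ft_torque [-0.02371241 -0.01864865 -0.04719662]
grip_width 0.08552395452051348
scene {'fovy': 55.51453781335861, 'cx': 321.6360225221658, 'cy': 201.19191214924405, 'eye': array([ 1.20639853, -0.43070173,  0.83453663]), 'rotation': array([0.35041658, 0.18688987, 0.43914129, 0.8058755 ])}
side {'fovy': 48.147422728403555, 'cx': 318.56921920024655, 'cy': 200.640683844128, 'eye': array([0.11770664, 0.96741165, 0.99994958]), 'rotation': array([-0.08753362,  0.41878674,  0.8798491 , -0.20693259])}
wrist {'fovy': 65.70646984690485, 'cx': 315.8420572555959, 'cy': 207.22058423316807, 'eye': array([ 0.23551613, -0.44827371,  0.3737241 ]), 'rotation': array([-0.12072909,  0.08731652, -0.57470715,  0.80468131])}
```

View pics/scene0.png

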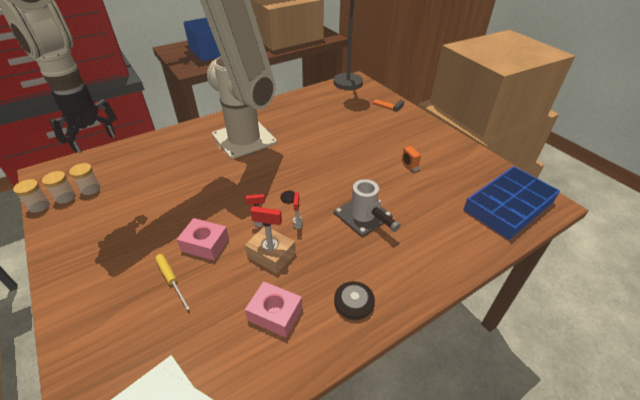

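View pics/side0.png

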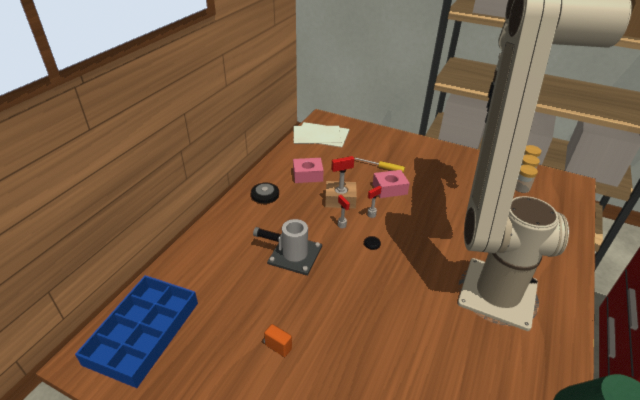

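View pics/wrist0.png

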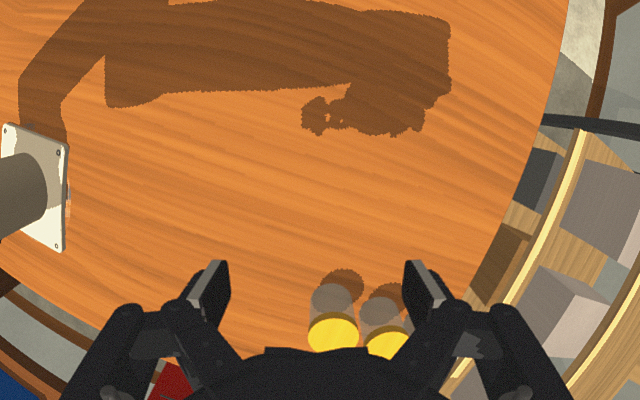

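```bash
cat > h.py <<'E'
import numpy as np, cv2
from scipy.spatial.transform import Rotation as R
def K(m): 
    f=200/np.tan(np.radians(m['fovy'])/2); return f
def ray(m,u,v,fish=False):
    f=K(m); x=(u-m['cx']); y=(v-m['cy'])
    if fish:
        r=np.hypot(x,y); t=r/f; s=np.sin(t)/r if r>1e-9 else 1/f
        d=np.array([x*s,-y*s,-np.cos(t)])
    else:
        d=np.array([x/f,-y/f,-1]); 
    d=R.from_quat(m['rotation']).apply(d); return m['eye'],d/np.linalg.norm(d)
def plane(m,u,v,z,fish=False):
    e,d=ray(m,u,v,fish); return e+d*(z-e[2])/d[2]
def proj(m,p,fish=False):
    q=R.from_quat(m['rotation']).inv().apply(np.asarray(p)-m['eye']); f=K(m)
    x,y,z=q[0],-q[1],-q[2]
    if fish:
        r=np.hypot(x,y); t=np.arctan2(r,z); return np.array([m['cx']+f*t*x/r,m['cy']+f*t*y/r])
    return np.array([m['cx']+f*x/z,m['cy']+f*y/z])
def tri(m1,p1,m2,p2):
    e1,d1=ray(m1,*p1); e2,d2=ray(m2,*p2)
    A=np.stack([d1,-d2],1); s=np.linalg.lstsq(A,e2-e1,rcond=None)[0]
    a=e1+s[0]*d1; b=e2+s[1]*d2; return (a+b)/2,np.linalg.norm(a-b)
E
python3 - <<'E'
import cv2
a=cv2.imread('pics/scene0.png')[170:290,220:400]; b=cv2.imread('pics/side0.png')[140:280,240:400]
cv2.imwrite('pics/c1.png',cv2.resize(a,None,fx=4.4,fy=4.4,interpolation=2)); cv2.imwrite('pics/c2.png',cv2.resize(b,None,fx=4.2,fy=4.2,interpolation=2))
E
```

```text
(no output)
```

View pics/c1.png

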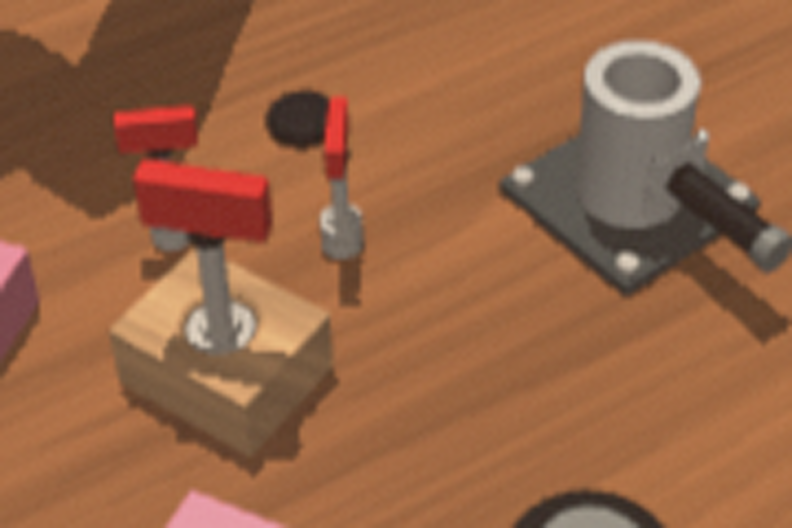

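View pics/c2.png

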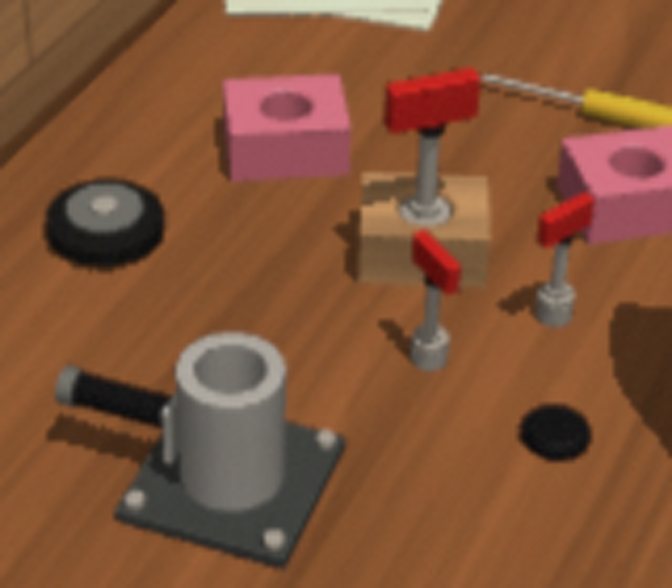

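```bash
python3 - <<'E'
import cv2,numpy as np
from h import *
from workcell import imaging
ms,md=imaging.camera_model('scene'),imaging.camera_model('side')
out={}
for n,m in (('scene',ms),('side',md)):
    im=cv2.imread(f'pics/{n}0.png'); hsv=cv2.cvtColor(im,cv2.COLOR_BGR2HSV)
    mask=(((hsv[...,0]<5)|(hsv[...,0]>174))&(hsv[...,1]>190)&(hsv[...,2]>90)).astype(np.uint8)
    k,l,st,c=cv2.connectedComponentsWithStats(mask)
    for i in range(1,k):
        if st[i,4]>40 and 200<c[i][0]<400 and 130<c[i][1]<250:
            cn=cv2.findContours((l==i).astype(np.uint8),0,1)[0][0]
            print(n,c[i],st[i],cv2.minAreaRect(cn))
            ap=cv2.approxPolyDP(cv2.convexHull(cn),2,True)[:,0]; print(ap.tolist())
    # housing rim: bright gray
    
E
```

```text
scene [267.66176471 210.48529412] [252 207  28   8  68] ((265.48651123046875, 210.58108520507812), (27.783430099487305, 4.6031718254089355), 9.462322235107422)
[[279, 214], [255, 211], [252, 207], [276, 210]]
side [342.46743295 163.35249042] [332 156  22  16 261] ((342.5736083984375, 163.39244079589844), (11.794466018676758, 22.851778030395508), 79.3803482055664)
[[353, 157], [352, 167], [333, 171], [332, 160]]
side [374.24 191.8 ] [368 186  13  13 100] ((374.1538391113281, 191.73072814941406), (7.488452911376953, 14.976905822753906), 56.3099365234375)
[[379, 186], [380, 192], [370, 198], [369, 191]]
side [343.51685393 201.86516854] [339 195  10  15  89] ((343.5000305175781, 202.00003051757812), (14.849241256713867, 6.363960266113281), 45.0)
[[340, 195], [348, 202], [347, 209], [339, 202]]
```

```bash
python3 - <<'E'
import cv2,numpy as np
from h import *
from workcell import imaging,bot
ms,md=imaging.camera_model('scene'),imaging.camera_model('side')
# top face corners
print('top edge z=.175 scene', [plane(ms,u,v,.175).round(4).tolist() for u,v in ((252,207.5),(281,212))])
print('side top edge',[plane(md,u,v,.175).round(4).tolist() for u,v in ((332,159.5),(353.5,156.5))])
print('ctr', tri(ms,(266.2,215.3),md,(342.9,163.8)))
print('hole mouth scene',plane(ms,220+222/4.4,170+328/4.4,.05),'side',plane(md,240+426/4.2,140+210/4.2,.05))
print('bore mouth scene',plane(ms,220+641/4.4,170+78/4.4,.115),'side',plane(md,240+230/4.2,140+370/4.2,.115))
print('small keys',plane(ms,297,227,0),plane(ms,258,226,0))
w=imaging.camera_model('wrist');o=bot.get_obs()
T=R.from_quat(o['tool_rot']); print(T.as_matrix().round(3)); print('cam in tool',T.inv().apply(w['eye']-o['eef_pos']),(T.inv()*R.from_quat(w['rotation'])).as_matrix().round(3))
E
```

```text
top edge z=.175 scene [[0.5456, -0.2031, 0.175], [0.5984, -0.15, 0.175]]
side top edge [[0.5976, -0.1559, 0.175], [0.5417, -0.205, 0.175]]
ctr (array([ 0.56787691, -0.17811305,  0.15334453]), np.float64(0.0016616043515550914))
hole mouth scene [ 0.57710643 -0.17999748  0.05      ] side [ 0.56344168 -0.17096387  0.05      ]
bore mouth scene [0.58709543 0.12802367 0.115     ] side [0.58113046 0.13365511 0.115     ]
small keys [ 0.51886532 -0.06572044  0.        ] [ 4.52374899e-01 -1.61966372e-01  1.11022302e-16]
[[ 0.326 -0.945 -0.001]
 [-0.945 -0.326  0.002]
 [-0.002  0.    -1.   ]]
cam in tool [ 0.0008298  -0.07664921 -0.11821172] [[ 1.     0.002  0.   ]
 [ 0.002 -0.956 -0.295]
 [-0.     0.295 -0.956]]
```

>>> carry_out:
  moves:
    - [-0.3,-1,-0.45,-1,1]
    - [-0.3,-1,-0.45,-1,1]
    - [-0.3,-1,-0.45,-1,1]
    - [-0.3,-1,-0.45,-1,1]
    - [-0.3,-1,-0.45,-1,1]
    - [-0.3,-1,-0.45,-1,1]
    - [-0.3,-1,-0.45,-1,1]
    - [-0.3,-1,-0.45,-1,1]
    - [-0.3,-1,-0.45,-1,1]
    - [-0.3,-1,-0.45,-1,1]
    - [-0.3,-1,-0.45,-1,1]
    - [-0.3,-1,-0.45,-1,1]

```text
clock: 1.35
eef_pos: [0.2475, -0.4116, 0.301]
tool_rot: [0.986, 0.165, -0.0, -0.0]
ft_force: [-0.1, 1.2, -0.0]
grip_width: 0.0853
```

>>> carry_out:
  moves:
    - [1,-0.32,0,-1,1]
    - [1,-0.32,0,-1,1]
    - [1,-0.32,0,-1,1]
    - [1,-0.32,0,-1,1]
    - [1,-0.32,0,-1,1]
    - [1,-0.32,0,-1,1]
    - [1,-0.32,0,-1,1]
    - [1,-0.32,0,-1,1]
    - [1,-0.32,0,-1,1]
    - [1,-0.32,0,-1,1]
    - [1,-0.32,0,-1,1]
    - [1,-0.32,0,-1,1]

```text
clock: 2.55
eef_pos: [0.3317, -0.3489, 0.3011]
tool_rot: [0.581, 0.814, 0.0, -0.0]
ft_force: [-0.8, 0.9, 1.3]
grip_width: 0.0854
```

>>> carry_out:
  moves:
    - [0.87,1,0,-0.25,1]
    - [0.87,1,0,-0.25,1]
    - [0.87,1,0,-0.25,1]
    - [0.87,1,0,-0.25,1]
    - [0.87,1,0,-0.25,1]

```text
clock: 3.05
eef_pos: [0.3982, -0.2336, 0.3013]
tool_rot: [0.411, 0.912, -0.0, -0.0]
ft_force: [-0.2, -0.6, -0.0]
grip_width: 0.0857
```

>>> carry_out:
  moves:
    - [-0.33,0.8,0,0,1]
    - [-0.33,0.8,0,0,1]
    - [-0.33,0.8,0,0,1]
    - [-0.33,0.8,0,0,1]

```text
clock: 3.45
eef_pos: [0.4794, -0.2066, 0.3006]
tool_rot: [0.412, 0.911, -0.0, -0.001]
ft_force: [-0.6, 0.3, 0.0]
grip_width: 0.0853
```

>>> carry_out:
  moves:
    - [-0.33,0.8,0,0,1]
    - [-0.33,0.8,0,0,1]
    - [-0.33,0.8,0,0,1]
    - [-0.33,0.8,0,0,1]
    - [-0.33,0.8,0,0,1]

```text
clock: 3.95
eef_pos: [0.56, -0.1787, 0.3016]
tool_rot: [0.412, 0.911, -0.0, -0.0]
ft_force: [0.1, 0.3, -0.3]
grip_width: 0.0854
```

```bash
python3 - <<'E'
from workcell import bot, imaging
import cv2,pickle
o=bot.get_obs(); m=imaging.camera_model('wrist')
im=imaging.camera('wrist'); cv2.imwrite("pics/w1.png",im[:,:,::-1])
pickle.dump((o,m),open('w1.pkl','wb')); print(o['clock'],o['eef_pos'],o['tool_rot'],o['joint_pos'])
E
```

```text
3.95 [ 0.56000562 -0.17867129  0.30164566] [ 4.11725922e-01  9.11307644e-01 -2.65277955e-04 -2.70939613e-04] [-3.08623331e-01  4.10220088e-01  3.60335057e-01  1.52151081e+00
 -4.64438773e-04 -1.03072516e+00]
```

View pics/w1.png

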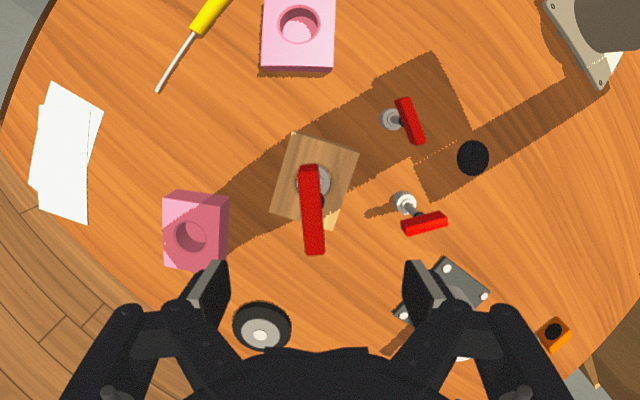

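```bash
python3 - <<'E'
import cv2,pickle,numpy as np
from h import *
o,m=pickle.load(open('w1.pkl','rb'))
im=cv2.imread('pics/w1.png')
cv2.imwrite('pics/w1c.png',cv2.resize(im[120:270,250:400],None,fx=4,fy=4,interpolation=2))
hsv=cv2.cvtColor(im,cv2.COLOR_BGR2HSV)
mask=(((hsv[...,0]<6)|(hsv[...,0]>174))&(hsv[...,1]>150)&(hsv[...,2]>60)).astype(np.uint8)
k,l,st,c=cv2.connectedComponentsWithStats(mask)
for i in range(1,k):
    if st[i,4]>300: 
        cn=cv2.findContours((l==i).astype(np.uint8),0,1)[0][0]
        r=cv2.minAreaRect(cn); print(c[i],st[i],cv2.boxPoints(r).round(1).tolist())
        print([plane(m,*p,.175,True)[:2].round(4).tolist() for p in cv2.boxPoints(r)])
E
```

```text
[410.08651399 120.68575064] [394  97  32  49 786] [[393.20001220703125, 100.5], [408.70001220703125, 94.5], [426.70001220703125, 141.8000030517578], [411.20001220703125, 147.6999969482422]]
[[0.455, -0.1913], [0.4422, -0.1854], [0.4594, -0.1476], [0.4724, -0.154]]
[310.91176471 208.45043573] [ 297  164   28   91 1836] [[295.5, 165.10000610351562], [317.3999938964844, 162.8000030517578], [327.20001220703125, 253.1999969482422], [305.29998779296875, 255.60000610351562]]
[[0.5461, -0.2144], [0.5332, -0.2025], [0.587, -0.1437], [0.6014, -0.1565]]
[423.64295486 222.90834473] [401 211  47  25 731] [[399.6000061035156, 219.8000030517578], [444.1000061035156, 208.10000610351562], [448.6000061035156, 225.10000610351562], [404.1000061035156, 236.8000030517578]]
[[0.5229, -0.1173], [0.488, -0.0936], [0.4956, -0.0779], [0.5311, -0.1026]]
```

View pics/w1c.png

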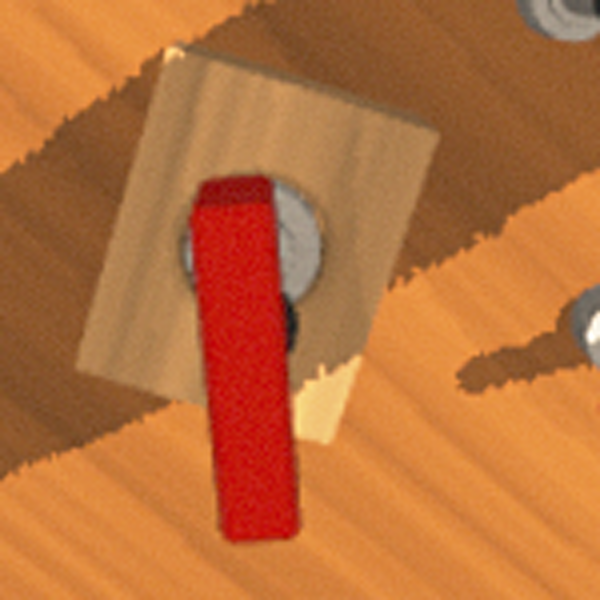

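```bash
python3 - <<'E'
import pickle,numpy as np
from h import *
o,m=pickle.load(open('w1.pkl','rb'))
f=lambda x,y,z:plane(m,250+x/4,120+y/4,z,True)
P=np.array([f(*p,.175) for p in ((190,208),(278,205),(300,535),(224,541))])[:,:2]
d=[np.linalg.norm(P[i]-P[(i+1)%4]) for i in range(4)];print(d,P.mean(0))
ax=(P[2]+P[3]-P[0]-P[1]);print(np.degrees(np.arctan2(ax[1],ax[0])))
pc=P[3]-P[0],P[2]-P[1]; print([np.degrees(np.arctan2(v[1],v[0])) for v in pc])
# socket/hole ellipse: left ~183, right ~324, top ~176?, z .05
L,Rr=f(183,245,.05),f(326,245,.05); print('hole',L,Rr,(L+Rr)/2,np.linalg.norm(L-Rr))
# stand top corners
S=[f(*p,.05)[:2] for p in ((176,47),(438,132),(332,443),(78,368))]; S=np.array(S);print('stand',S.mean(0),[np.linalg.norm(S[i]-S[(i+1)%4]) for i in range(4)], np.degrees(np.arctan2(*(S[2]-S[1])[::-1])))
print(R.from_quat(o['tool_rot']).as_matrix().round(4))
E
```

```text
[np.float64(0.017694891512076507), np.float64(0.07306882275323026), np.float64(0.016721815754163476), np.float64(0.0740349205377329)] [ 0.56898364 -0.17684632]
45.64389305015972
[np.float64(46.01450271299228), np.float64(45.26838320892354)]
hole [ 0.58226108 -0.19382134  0.05      ] [ 0.55342491 -0.16095188  0.05      ] [ 0.567843   -0.17738661  0.05      ] 0.04372557900886799
stand [ 0.56934459 -0.17575496] [np.float64(0.0825227833466746), np.float64(0.10465205930606698), np.float64(0.08459714409824602), np.float64(0.10532252475923863)] 24.285833651974563
[[-6.610e-01  7.504e-01 -7.000e-04]
 [ 7.504e-01  6.610e-01 -3.000e-04]
 [ 3.000e-04 -7.000e-04 -1.000e+00]]
```

>>> carry_out:
  moves:
    - [-0.046,0.079,0.3,-0.047,1]
    - [-0.046,0.079,0.6,-0.047,1]
    - [-0.046,0.079,0.9,-0.047,1]
    - [-0.046,0.079,0.9,-0.047,1]
    - [-0.046,0.079,0.9,-0.047,1]

```text
clock: 4.5
eef_pos: [0.5696, -0.1763, 0.2122]
tool_rot: [0.377, 0.926, -0.0, -0.0]
ft_force: [-0.6, -0.1, 0.4]
grip_width: 0.0857
```

```bash
python3 - <<'E'
from workcell import bot, imaging
import cv2,pickle
o=bot.get_obs(); m=imaging.camera_model('wrist')
im=imaging.camera('wrist'); cv2.imwrite("pics/w2.png",im[:,:,::-1])
print(o['clock'],o['eef_pos'],o['tool_rot'])
E
```

```text
4.5 [ 0.56963909 -0.17631424  0.21217209] [ 3.77306250e-01  9.26088529e-01 -4.98361166e-05 -1.67988325e-04]
```

View pics/w2.png

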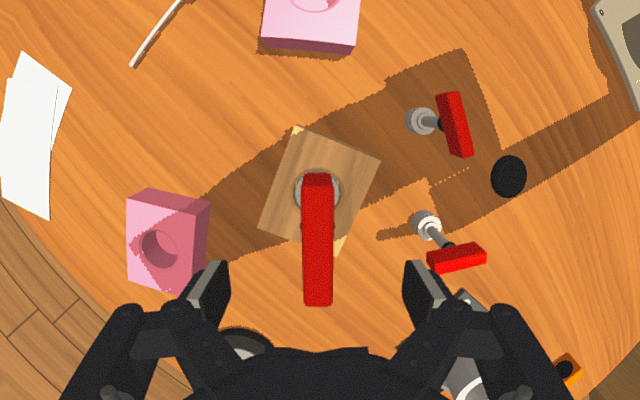

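The wrist view shows the stand key's handle upright at column 317, midway between the jaws (about 316). It is aligned, so I descend and grip.

>>> carry_out:
  moves:
    - [0,0,0.15,0,1]
    - [0,0,0.3,0,1]
    - [0,0,0.42,0,1]
    - [0,0,0.5,0,1]
    - [0,0,0.5,0,1]
    - [0,0,0.5,0,-1]
    - [0,0,0.5,0,-1]
    - [0,0,0.5,0,-1]
    - [0,0,0.5,0,-1]
    - [0,0,0.5,0,-1]
    - [0,0,0.5,0,-1]
    - [0,0,0.5,0,-1]
    - [0,0,0.5,0,-1]

```text
clock: 5.85
eef_pos: [0.5706, -0.1756, 0.1617]
tool_rot: [0.377, 0.926, 0.0, 0.0]
ft_force: [-1.0, 0.5, 3.8]
grip_width: 0.0176
```

```bash
python3 - <<'E'
from workcell import bot, imaging
o=bot.get_obs(); print(o['clock'],o['eef_pos'],o['tool_rot'],o['ft_force'],o['ft_torque'],o['grip_width'])
E
```

```text
5.85 [ 0.57055304 -0.17561077  0.16169632] [3.76681009e-01 9.26343011e-01 1.41845820e-04 1.55730632e-04] [-0.99869629  0.52097147  3.82207534] [0.34346029 0.27380649 0.00385149] 0.017576822751734122
```

>>> carry_out:
  moves:
    - [0,0,-0.15,0,-1]
    - [0,0,-0.3,0,-1]
    - [0,0,-0.5,0,-1]
    - [0,0,-0.7,0,-1]
    - [0,0,-0.7,0,-1]
    - [0,0,-0.7,0,-1]

```text
clock: 6.45
eef_pos: [0.5702, -0.1757, 0.2301]
tool_rot: [0.377, 0.926, -0.0, -0.001]
ft_force: [0.3, 0.2, -3.9]
grip_width: 0.0177
```

>>> carry_out:
  moves:
    - [0,0,-0.25,0,-1]
    - [0,0,-0.5,0,-1]
    - [0,0,-0.75,0,-1]
    - [0,0,-0.75,0,-1]
    - [0,0,-0.75,0,-1]

```text
clock: 6.95
eef_pos: [0.5702, -0.1756, 0.3044]
tool_rot: [0.377, 0.926, -0.0, -0.001]
ft_force: [-0.8, -0.1, -5.8]
grip_width: 0.0177
```

```bash
python3 - <<'E'
from workcell import bot, imaging
import cv2,pickle
o=bot.get_obs(); m=imaging.camera_model('wrist')
im=imaging.camera('wrist'); cv2.imwrite("pics/w3.png",im[:,:,::-1])
im=imaging.camera('scene'); cv2.imwrite("pics/s3.png",cv2.resize(im[100:340,180:460,::-1],None,fx=2.5,fy=2.5))
pickle.dump((o,m),open('w3.pkl','wb')); print(o['clock'],o['eef_pos'],o['tool_rot'],o['ft_force'],o['ft_torque'],o['grip_width'])
E
```

```text
6.95 [ 0.57020861 -0.17564469  0.30435129] [ 3.76698806e-01  9.26335179e-01 -1.12347686e-04 -1.06417127e-03] [-0.82946909 -0.11417042 -5.75948988] [-0.00666896  0.01256004  0.03153129] 0.017691031121487594
```

View pics/w3.png

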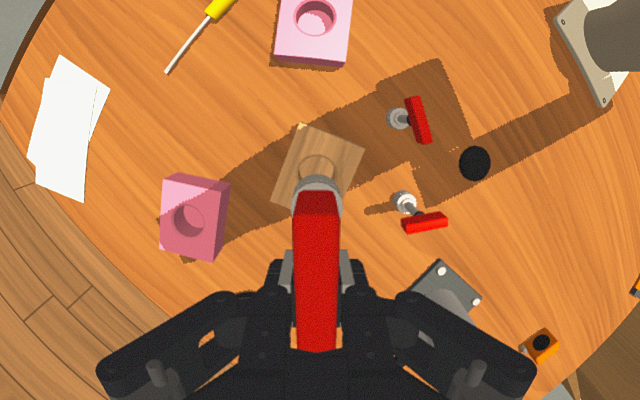

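View pics/s3.png

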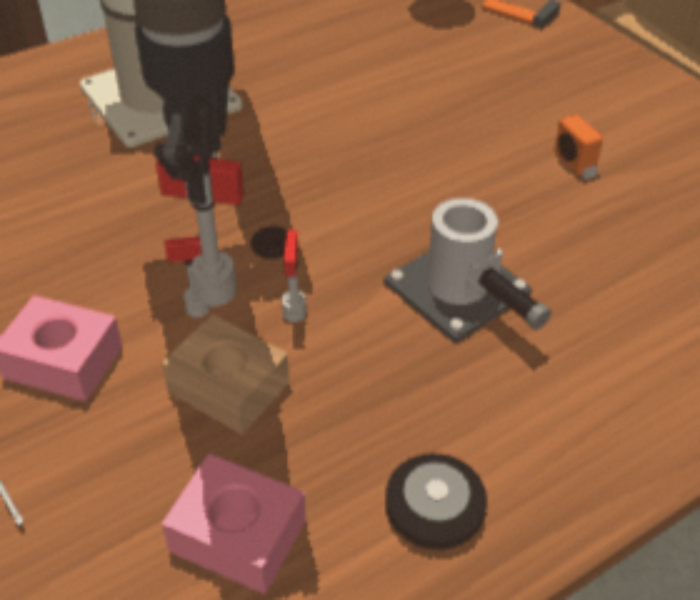

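>>> carry_out:
  moves:
    - [0.16,0.25,0,0,-1]
    - [0.34,0.51,0,0,-1]
    - [0.51,0.77,0,0,-1]
    - [0.51,0.77,0,0,-1]

```text
clock: 7.45
eef_pos: [0.5875, -0.081, 0.3039]
tool_rot: [0.374, 0.927, 0.001, -0.002]
ft_force: [-0.0, -0.1, -4.3]
grip_width: 0.0171
```

>>> carry_out:
  moves:
    - [0.16,0.25,0,0,-1]
    - [0.34,0.51,0,0,-1]
    - [0.51,0.77,0,0,-1]
    - [0.51,0.77,0,0,-1]

```text
clock: 7.85
eef_pos: [0.6048, 0.0092, 0.304]
tool_rot: [0.375, 0.927, 0.0, -0.002]
ft_force: [-0.1, -0.3, -4.2]
grip_width: 0.0174
```

>>> carry_out:
  moves:
    - [0.16,0.25,0,0,-1]
    - [0.34,0.51,0,0,-1]
    - [0.51,0.77,0,0,-1]
    - [0.51,0.77,0,0,-1]

```text
clock: 8.25
eef_pos: [0.622, 0.0996, 0.304]
tool_rot: [0.375, 0.927, -0.0, -0.002]
ft_force: [0.8, -0.7, -4.4]
grip_width: 0.0173
```

>>> carry_out:
  moves:
    - [0.16,0.25,0,0,-1]
    - [0.34,0.51,0,0,-1]
    - [0.51,0.77,0,0,-1]
    - [0.51,0.77,0,0,-1]
    - [0.51,0.77,0,0,-1]

```text
clock: 8.75
eef_pos: [0.6391, 0.1865, 0.3045]
tool_rot: [0.376, 0.926, -0.001, -0.001]
ft_force: [-0.3, -0.0, -4.6]
grip_width: 0.0174
```

```bash
python3 - <<'E'
from workcell import bot, imaging
import cv2,pickle
o=bot.get_obs(); m=imaging.camera_model('wrist')
im=imaging.camera('wrist'); cv2.imwrite("pics/w4.png",im[:,:,::-1])
pickle.dump((o,m),open('w4.pkl','wb')); print(o['clock'],o['eef_pos'],o['tool_rot'],o['ft_force'],o['ft_torque'],o['grip_width'],o['joint_pos'])
E
```

```text
8.75 [0.6391084  0.18654693 0.30448192] [ 3.76474808e-01  9.26425285e-01 -1.46936392e-03 -8.67427730e-04] [-0.34974959 -0.00813967 -4.59862303] [-0.07623622  0.02278853 -0.01309682] 0.017378096681611558 [ 2.84508653e-01  5.96535514e-01  6.67107851e-01  1.64455400e+00
 -1.22453180e-03 -5.14308157e-01]
```

View pics/w4.png

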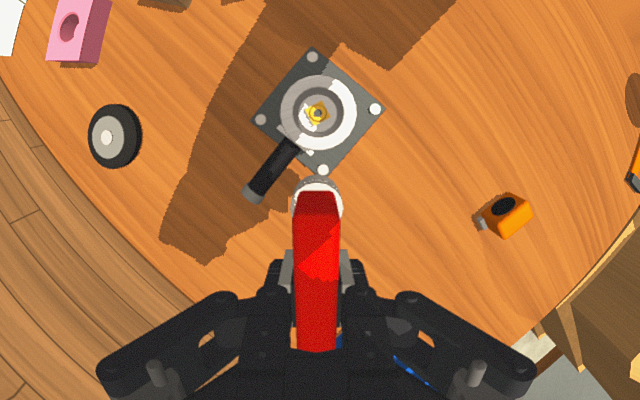

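The bore is seen from straight above at about (318, 111), with the brass nut visible inside. I'll zoom in on it.

```bash
python3 - <<'E'
import cv2
im=cv2.imread('pics/w4.png')
a=cv2.resize(im[66:156,268:372],None,fx=6.5,fy=6.5,interpolation=2); cv2.imwrite('pics/w4a.png',a)
b=cv2.resize(im[94:130,298:342],None,fx=16,fy=16,interpolation=2); cv2.imwrite('pics/w4b.png',b)
E
```

```text
(no output)
```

View pics/w4a.png

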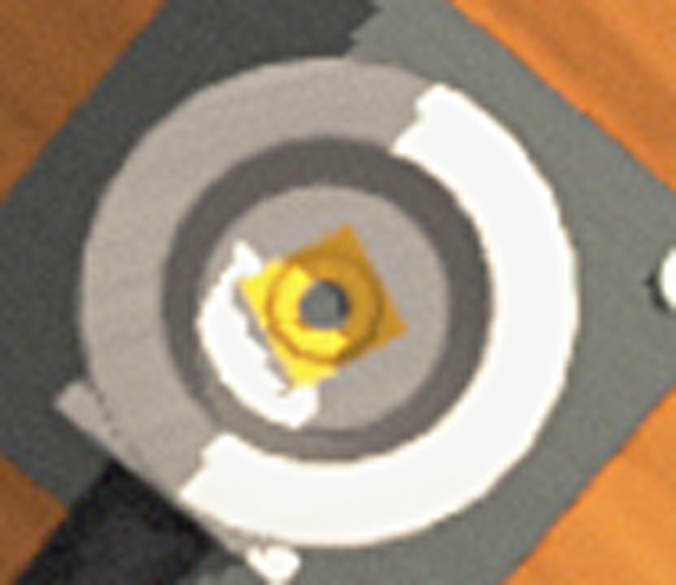

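View pics/w4b.png

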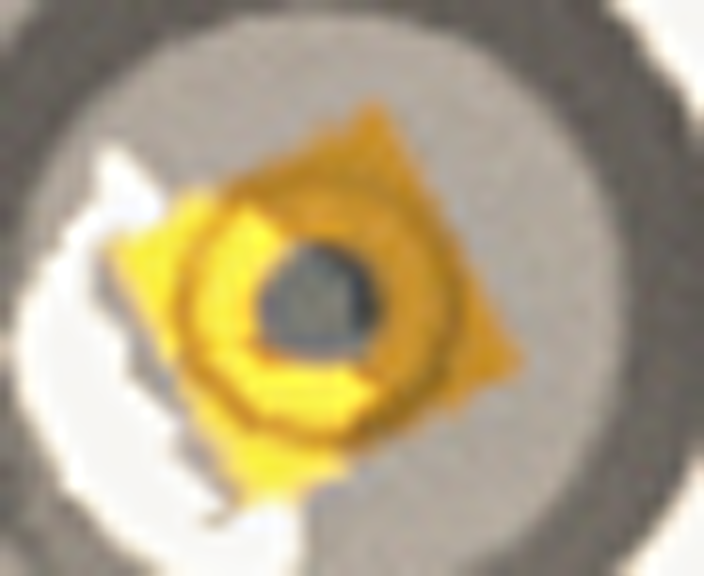

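```bash
python3 - <<'E'
import pickle,numpy as np
from h import *
o,m=pickle.load(open('w4.pkl','rb'))
fa=lambda x,y,z:plane(m,268+x/6.5,66+y/6.5,z,True)[:2]
fb=lambda x,y,z:plane(m,298+x/16,94+y/16,z,True)[:2]
for nm,(l,r,t,b) in dict(outer=(82,578,57,547),inner=(163,493,135,462)).items():
    cx,cy=(l+r)/2,(t+b)/2
    Q=np.array([fa(l,cy,.115),fa(r,cy,.115),fa(cx,t,.115),fa(cx,b,.115)])
    print(nm,Q.mean(0),np.linalg.norm(Q[0]-Q[1]),np.linalg.norm(Q[2]-Q[3]))
C=np.array([fb(*p,.032) for p in ((375,98),(526,362),(250,507),(108,245))])
print('nut',C.mean(0),[np.linalg.norm(C[i]-C[(i+1)%4]) for i in range(4)])
for i in range(4):
    v=C[(i+1)%4]-C[i]; print(np.degrees(np.arctan2(v[1],v[0]))%90)
print('eye',m['eye'])
T=R.from_quat(o['tool_rot']).as_matrix();print(T.round(4),'yaw x',np.degrees(np.arctan2(T[1,0],T[0,0])))
# key handle long direction and socket in wrist view: see if in-hand offset
print('tcp px',proj(m,o['eef_pos'],True))
for s in (-.006-.020+.0, .151):
    p=o['eef_pos']+T@np.array([0,0,s]); print(s,proj(m,p,True))
E
python3 - <<'E'
import cv2
im=cv2.imread('pics/w4.png')
cv2.imwrite('pics/w4k.png',cv2.resize(im[165:365,260:380],None,fx=3,fy=3,interpolation=2))
E
```

```text
outer [0.58413415 0.13229365] 0.07506835377732142 0.07533698121581894
inner [0.58408557 0.1317882 ] 0.049800943600517844 0.05013896483744273
nut [0.58469383 0.13196443] [np.float64(0.023881497776321547), np.float64(0.024388171782763174), np.float64(0.023469658077480485), np.float64(0.023724312321795244)]
75.25543368549036
73.89386706061637
73.65008186056495
74.87276336111492
eye [0.58805779 0.13224437 0.42295339]
[[-7.165e-01  6.975e-01 -2.700e-03]
 [ 6.976e-01  7.165e-01 -2.100e-03]
 [ 5.000e-04 -3.400e-03 -1.000e+00]] yaw x 135.76889514958077
tcp px [319.07161044 288.81268062]
-0.026000000000000002 [319.64879008 325.17082551]
0.151 [317.55229339 197.93735185]
```

View pics/w4k.png

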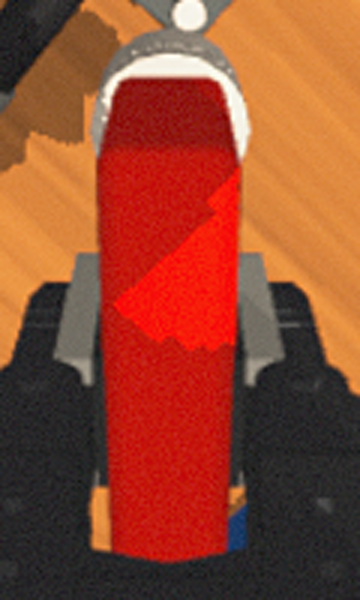

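```bash
python3 - <<'E'
import pickle,numpy as np
from h import *
o,m=pickle.load(open('w4.pkl','rb'))
T=R.from_quat(o['tool_rot'])
def t(x,y,s): # pixel in crop, plane at tool z = s
    e,d=ray(m,260+x/3,165+y/3,True)
    e=T.inv().apply(e-o['eef_pos']); d=T.inv().apply(d)
    return e+d*(s-e[2])/d[2]
print('top front edge',t(98,152,-.0133),t(240,150,-.0133))
print('bottom front edge',t(116,80,.0267),t(222,80,.0267))
# socket top (36mm above rim) s=.1517-.036 ; rim s=.1517
print('socket upper back',t(172,55,.1157),'sides',t(97,130,.1157),t(247,130,.1157)); print('rim back',t(172,28,.1517))
E
```

```text
top front edge [-0.00967931 -0.03914545 -0.0133    ] [ 0.00728814 -0.03937313 -0.0133    ]
bottom front edge [-0.00970032 -0.0377563   0.0267    ] [ 0.00737971 -0.03773189  0.0267    ]
socket upper back [-0.00032968 -0.02156288  0.1157    ] sides [-0.02016921 -0.00130743  0.1157    ] [ 0.01950939 -0.00124959  0.1157    ]
rim back [-0.00018536 -0.02155122  0.1517    ]
```

>>> carry_out:
  moves:
    - [0.018,-0.35,0,-0.09,-1]
    - [0.018,-0.77,0,-0.18,-1]
    - [0.018,-0.77,0,-0.27,-1]
    - [0.018,-0.77,0,-0.318,-1]
    - [0.018,-0.77,0,-0.318,-1]
    - [0.018,-0.77,0,-0.318,-1]
    - [0.018,-0.77,0,-0.318,-1]

```text
clock: 9.5
eef_pos: [0.5845, 0.1327, 0.3063]
tool_rot: [0.137, 0.991, -0.0, 0.0]
ft_force: [0.3, 0.0, -3.8]
grip_width: 0.0174
```

```bash
cat > st.py <<'E'
from workcell import bot
from h import *
o=bot.get_obs(); T=R.from_quat(o['tool_rot']).as_matrix()
print('clk',o['clock'],'pos',o['eef_pos'].round(4),'yawy',np.degrees(np.arctan2(T[1,1],T[0,1])).round(2),'z',T[:,2].round(4),'F',o['ft_force'].round(2),'M',o['ft_torque'].round(3),'w',round(o['grip_width'],4),'j6',o['joint_pos'][5].round(3),'tau6',o['tau'][5].round(3))
d=np.array([.584,.1325])-o['eef_pos'][:2]; print('tx,ty to bore (units)',(d@T[:2,0]*10).round(4),(d@T[:2,1]*10).round(4),'rim z',o['eef_pos'][2]-.1517)
E
python3 st.py; python3 - <<'E'
from workcell import imaging
import cv2,pickle
a=imaging.camera('scene');b=imaging.camera('side')
import numpy as np
A=cv2.resize(a[100:240,290:430,::-1],(400,400));B=cv2.resize(b[110:280,220:390,::-1],(400,400))
cv2.imwrite('pics/s5.png',np.hstack([A,B]))
E
```

```text
clk 9.5 pos [0.5845 0.1327 0.3063] yawy 74.25 z [ 1.e-04 -2.e-04 -1.e+00] F [ 0.31  0.04 -3.77] M [-0.002  0.036  0.009] w 0.0174 j6 -1.073 tau6 0.006
tx,ty to bore (units) 0.0037 -0.0035 rim z 0.15462320386738515
```

View pics/s5.png

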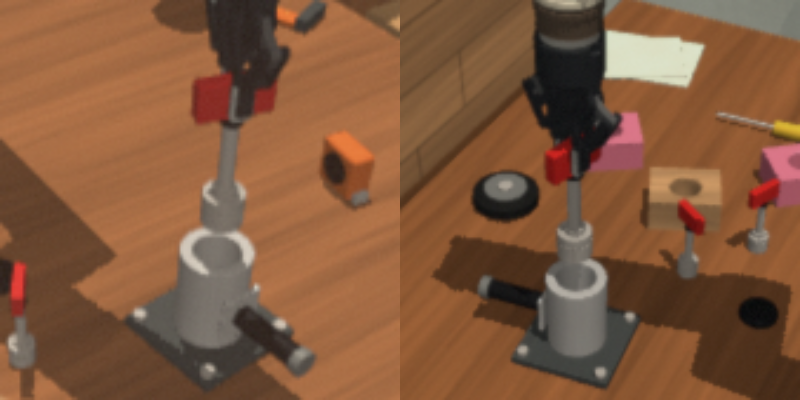

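Both views show the socket centred over the bore mouth, so I'll lower it.

>>> carry_out:
  moves:
    - [0.0,0,0.12,0,-1]
    - [0,0,0.24,0,-1]
    - [0,0,0.36,0,-1]
    - [0,0,0.48,0,-1]
    - [0,0,0.6,0,-1]
    - [0,0,0.6,0,-1]
    - [0,0,0.6,0,-1]

```text
clock: 10.3
eef_pos: [0.5841, 0.1333, 0.2459]
tool_rot: [0.136, 0.991, -0.0, -0.0]
ft_force: [0.3, 0.3, -3.2]
grip_width: 0.0175
```

```bash
python3 st.py
```

```text
clk 10.3 pos [0.5841 0.1333 0.2459] yawy 74.36 z [-9.e-04 -2.e-04 -1.e+00] F [ 0.27  0.34 -3.24] M [ 0.033 -0.048 -0.027] w 0.0175 j6 -1.073 tau6 0.0
tx,ty to bore (units) -0.0008 -0.0081 rim z 0.0942313326499879
```

>>> carry_out:
  moves:
    - [0.0,-0.005,0.12,0,-1]
    - [0,-0.005,0.24,0,-1]
    - [0,-0.005,0.36,0,-1]
    - [0,-0.005,0.49,0,-1]
    - [0,-0.005,0.49,0,-1]
    - [0,-0.005,0.49,0,-1]
    - [0,-0.005,0.49,0,-1]

```text
clock: 11.0
eef_pos: [0.5846, 0.133, 0.1978]
tool_rot: [0.136, 0.991, 0.0, 0.001]
ft_force: [-0.1, 0.3, -3.5]
grip_width: 0.0171
```

```bash
python3 st.py
```

```text
clk 11.0 pos [0.5846 0.133  0.1978] yawy 74.36 z [ 1.1e-03  3.0e-04 -1.0e+00] F [-0.06  0.32 -3.48] M [0.004 0.003 0.008] w 0.0171 j6 -1.074 tau6 0.0
tx,ty to bore (units) 0.0046 -0.0061 rim z 0.04614228882869059
```

>>> carry_out:
  moves:
    - [0,0,0.05,0,-1]
    - [0,0,0.1,0,-1]
    - [0,0,0.14,0,-1]
    - [0,0,0.15,0,-1]
    - [0,0,0.15,0,-1]

```text
clock: 11.5
eef_pos: [0.584, 0.1328, 0.1819]
tool_rot: [0.136, 0.991, -0.0, -0.0]
ft_force: [-0.0, 0.6, -3.7]
grip_width: 0.0176
```

>>> carry_out:
  moves:
    - [0,0,0.01,0,-1]
    - [0,0,0.01,0,-1]

```text
clock: 11.7
eef_pos: [0.5842, 0.1329, 0.1814]
tool_rot: [0.136, 0.991, 0.0, 0.0]
ft_force: [0.7, 0.4, -4.0]
grip_width: 0.0172
```

```bash
python3 st.py
```

```text
clk 11.7 pos [0.5842 0.1329 0.1814] yawy 74.36 z [ 2.e-04  1.e-04 -1.e+00] F [ 0.73  0.43 -4.03] M [0.049 0.011 0.021] w 0.0172 j6 -1.074 tau6 -0.001
tx,ty to bore (units) 0.0013 -0.0045 rim z 0.029678153776400984
```

>>> carry_out:
  moves:
    - [0,0,0.01,0,-1]
    - [0,0,0.02,0,-1]
    - [0,0,0.02,0,-1]

```text
clock: 12.0
eef_pos: [0.5841, 0.1328, 0.1791]
tool_rot: [0.136, 0.991, -0.0, -0.0]
ft_force: [0.3, -0.5, -4.2]
grip_width: 0.017
```

>>> carry_out:
  moves:
    - [0,0,0.01,0,-1]
    - [0,0,0.02,0,-1]
    - [0,0,0.02,0,-1]

```text
clock: 12.3
eef_pos: [0.5841, 0.1328, 0.1771]
tool_rot: [0.136, 0.991, -0.0, -0.0]
ft_force: [-0.5, 0.7, -4.4]
grip_width: 0.0175
```

```bash
python3 st.py
```

```text
clk 12.3 pos [0.5841 0.1328 0.1771] yawy 74.36 z [-2.e-04 -1.e-04 -1.e+00] F [-0.47  0.74 -4.36] M [ 0.058  0.114 -0.001] w 0.0175 j6 -1.074 tau6 -0.004
tx,ty to bore (units) 0.0002 -0.0036 rim z 0.02537933974302803
```

>>> carry_out:
  moves:
    - [0,0,0.015,0,-1]
    - [0,0,0.03,0,-1]
    - [0,0,0.03,0,-1]

```text
clock: 12.6
eef_pos: [0.5841, 0.1328, 0.174]
tool_rot: [0.136, 0.991, -0.0, -0.0]
ft_force: [-0.3, -0.8, -4.1]
grip_width: 0.0172
```

>>> carry_out:
  moves:
    - [0,0,0.01,0,-1]
    - [0,0,0.02,0,-1]
    - [0,0,0.02,0,-1]

```text
clock: 12.9
eef_pos: [0.5841, 0.1329, 0.1721]
tool_rot: [0.136, 0.991, -0.0, -0.0]
ft_force: [-0.3, 0.9, -4.5]
grip_width: 0.0172
```

```bash
python3 st.py
```

```text
clk 12.9 pos [0.5841 0.1329 0.1721] yawy 74.36 z [-2.e-04 -0.e+00 -1.e+00] F [-0.3   0.88 -4.54] M [-0.004  0.139 -0.042] w 0.0172 j6 -1.074 tau6 -0.006
tx,ty to bore (units) 0.0003 -0.0039 rim z 0.020426746260111234
```

>>> carry_out:
  moves:
    - [0,0,0,0.03,-1]
    - [0,0,0,0.06,-1]
    - [0,0,0,0.09,-1]
    - [0,0,0,0.12,-1]
    - [0,0,0,0.12,-1]

```text
clock: 13.4
eef_pos: [0.5838, 0.1328, 0.1721]
tool_rot: [0.229, 0.974, -0.0, -0.0]
ft_force: [-1.2, 0.3, -3.9]
grip_width: 0.0174
```

```bash
python3 st.py
```

```text
clk 13.4 pos [0.5838 0.1328 0.1721] yawy 63.58 z [-1.e-03 -3.e-04 -1.e+00] F [-1.22  0.34 -3.91] M [-0.015  0.345  0.129] w 0.0174 j6 -0.886 tau6 0.283
tx,ty to bore (units) -0.0031 -0.0016 rim z 0.020381245227916178
```

>>> carry_out:
  moves:
    - [0,0,0,0.03,-1]
    - [0,0,0,0.06,-1]
    - [0,0,0,0.09,-1]
    - [0,0,0,0.12,-1]
    - [0,0,0,0.15,-1]
    - [0,0,0,0.15,-1]

```text
clock: 14.0
eef_pos: [0.584, 0.1327, 0.1721]
tool_rot: [0.341, 0.94, -0.0, -0.0]
ft_force: [0.0, -0.6, -4.3]
grip_width: 0.0173
```

```bash
python3 st.py
```

```text
clk 14.0 pos [0.584  0.1327 0.1721] yawy 50.12 z [-6.e-04 -4.e-04 -1.e+00] F [ 0.02 -0.64 -4.34] M [-0.176  0.379  0.123] w 0.0173 j6 -0.651 tau6 0.287
tx,ty to bore (units) -0.0015 -0.0012 rim z 0.020421081002623354
```

>>> carry_out:
  moves:
    - [0,0,0,0.03,-1]
    - [0,0,0,0.06,-1]
    - [0,0,0,0.09,-1]
    - [0,0,0,0.12,-1]
    - [0,0,0,0.15,-1]
    - [0,0,0,0.15,-1]

```text
clock: 14.6
eef_pos: [0.584, 0.1326, 0.1721]
tool_rot: [0.449, 0.894, -0.0, -0.0]
ft_force: [-0.5, -0.7, -4.2]
grip_width: 0.0175
```

```bash
python3 st.py
```

```text
clk 14.6 pos [0.584  0.1326 0.1721] yawy 36.64 z [-4.e-04 -7.e-04 -1.e+00] F [-0.49 -0.72 -4.23] M [-0.264  0.299  0.101] w 0.0175 j6 -0.416 tau6 0.289
tx,ty to bore (units) -0.0004 -0.0008 rim z 0.020407440256684756
```

>>> carry_out:
  moves:
    - [0,0,0,0.03,-1]
    - [0,0,0,0.06,-1]
    - [0,0,0,0.08,-1]
    - [0,0,0,0.08,-1]

```text
clock: 15.0
eef_pos: [0.5841, 0.1326, 0.1721]
tool_rot: [0.504, 0.864, -0.0, -0.0]
ft_force: [-0.2, -1.8, -5.2]
grip_width: 0.0173
```

```bash
python3 st.py
```

```text
clk 15.0 pos [0.5841 0.1326 0.1721] yawy 29.46 z [-4.e-04 -7.e-04 -1.e+00] F [-0.22 -1.78 -5.25] M [-0.353  0.256  0.14 ] w 0.0173 j6 -0.291 tau6 0.258
tx,ty to bore (units) -0.0002 -0.0007 rim z 0.020404845469304128
```

>>> carry_out:
  moves:
    - [0,0,0,0.02,-1]
    - [0,0,0,0.02,-1]

```text
clock: 15.2
eef_pos: [0.5841, 0.1325, 0.1721]
tool_rot: [0.518, 0.856, -0.0, 0.0]
ft_force: [-1.5, -1.5, -4.6]
grip_width: 0.0174
```

```bash
python3 st.py
```

```text
clk 15.2 pos [0.5841 0.1325 0.1721] yawy 27.65 z [-4.e-04 -7.e-04 -1.e+00] F [-1.47 -1.55 -4.6 ] M [-0.432  0.237  0.141] w 0.0174 j6 -0.259 tau6 0.257
tx,ty to bore (units) -0.0 -0.001 rim z 0.02038529988578619
```

>>> carry_out:
  moves:
    - [0,0,0,0.02,-1]
    - [0,0,0,0.02,-1]

```text
clock: 15.4
eef_pos: [0.5841, 0.1326, 0.1721]
tool_rot: [0.531, 0.847, -0.0, 0.0]
ft_force: [-0.2, -1.6, -5.5]
grip_width: 0.0173
```

```bash
python3 st.py
```

```text
clk 15.4 pos [0.5841 0.1326 0.1721] yawy 25.84 z [-3.e-04 -7.e-04 -1.e+00] F [-0.2  -1.62 -5.51] M [-0.48   0.207  0.151] w 0.0173 j6 -0.228 tau6 0.257
tx,ty to bore (units) -0.0002 -0.001 rim z 0.02042273539029571
```

>>> carry_out:
  moves:
    - [0,0,0,0.02,-1]
    - [0,0,0,0.02,-1]

```text
clock: 15.6
eef_pos: [0.5841, 0.1325, 0.1721]
tool_rot: [0.544, 0.839, -0.0, 0.0]
ft_force: [-0.7, -1.6, -5.4]
grip_width: 0.0176
```

```bash
python3 st.py
```

```text
clk 15.6 pos [0.5841 0.1325 0.1721] yawy 24.04 z [-4.e-04 -7.e-04 -1.e+00] F [-0.7  -1.58 -5.41] M [-0.57   0.237  0.092] w 0.0176 j6 -0.196 tau6 0.257
tx,ty to bore (units) -0.0001 -0.0009 rim z 0.020411756442869577
```

>>> carry_out:
  moves:
    - [0,0,0,0.02,-1]
    - [0,0,0,0.02,-1]

```text
clock: 15.8
eef_pos: [0.5841, 0.1326, 0.1721]
tool_rot: [0.557, 0.83, -0.0, 0.0]
ft_force: [-1.3, -1.7, -6.0]
grip_width: 0.0174
```

```bash
python3 st.py
```

```text
clk 15.8 pos [0.5841 0.1326 0.1721] yawy 22.24 z [-3.e-04 -6.e-04 -1.e+00] F [-1.3  -1.69 -6.  ] M [-0.627  0.262  0.13 ] w 0.0174 j6 -0.165 tau6 0.257
tx,ty to bore (units) -0.0003 -0.0011 rim z 0.020430585355520253
```

>>> carry_out:
  moves:
    - [0,0,0,0.02,-1]
    - [0,0,0,0.02,-1]

```text
clock: 16.0
eef_pos: [0.5841, 0.1326, 0.1721]
tool_rot: [0.57, 0.821, -0.0, 0.0]
ft_force: [-0.7, -2.2, -5.8]
grip_width: 0.0169
```

```bash
python3 st.py
```

```text
clk 16.0 pos [0.5841 0.1326 0.1721] yawy 20.43 z [-3.e-04 -6.e-04 -1.e+00] F [-0.69 -2.19 -5.79] M [-0.743  0.225  0.114] w 0.0169 j6 -0.133 tau6 0.257
tx,ty to bore (units) -0.0004 -0.001 rim z 0.02042498751525182
```

```bash
python3 - <<'E'
from workcell import imaging
import cv2,numpy as np
a=imaging.camera('scene');b=imaging.camera('side');w=imaging.camera('wrist')
A=cv2.resize(a[120:240,290:410,::-1],(300,300));B=cv2.resize(b[130:280,220:370,::-1],(300,300))
cv2.imwrite('pics/s6.png',np.hstack([A,B])); cv2.imwrite('pics/w6.png',w[:,:,::-1])
E
python3 st.py
```

```text
clk 16.15 pos [0.5841 0.1326 0.1721] yawy 20.41 z [-3.e-04 -6.e-04 -1.e+00] F [-1.17 -2.12 -6.89] M [-0.845  0.205  0.153] w 0.0172 j6 -0.133 tau6 0.139
tx,ty to bore (units) -0.0004 -0.0013 rim z 0.02043433373409781
```

View pics/s6.png

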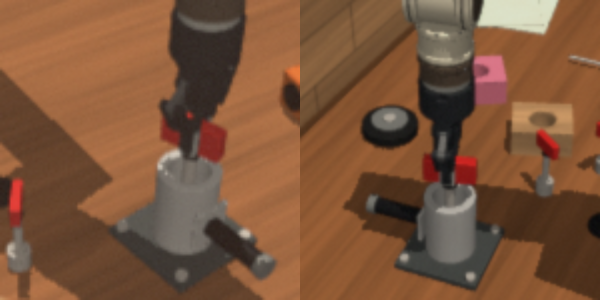

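View pics/w6.png

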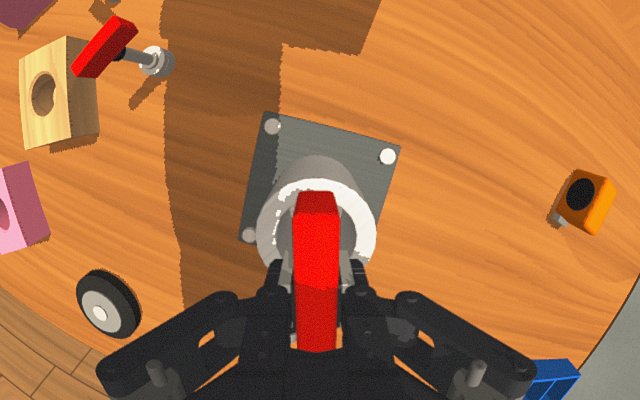

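>>> carry_out:
  moves:
    - [-0.004,-0.005,0.003,0.02,-1]
    - [-0.004,-0.005,0.003,0.02,-1]

```text
clock: 16.35
eef_pos: [0.584, 0.1324, 0.1721]
tool_rot: [0.584, 0.812, 0.0, 0.0]
ft_force: [-0.9, -2.0, -6.1]
grip_width: 0.0176
```

```bash
python3 st.py
```

```text
clk 16.35 pos [0.584  0.1324 0.1721] yawy 18.6 z [ 3.e-04  2.e-04 -1.e+00] F [-0.87 -2.01 -6.14] M [-0.62   0.221  0.13 ] w 0.0176 j6 -0.102 tau6 0.252
tx,ty to bore (units) 0.0011 0.0007 rim z 0.020431823520321496
```

>>> carry_out:
  moves:
    - [0,0,0,0.02,-1]
    - [0,0,0,0.02,-1]

```text
clock: 16.55
eef_pos: [0.584, 0.1324, 0.1721]
tool_rot: [0.596, 0.803, 0.0, 0.0]
ft_force: [-0.1, -2.3, -5.6]
grip_width: 0.0173
```

```bash
python3 st.py
```

```text
clk 16.55 pos [0.584  0.1324 0.1721] yawy 16.82 z [ 3.e-04  1.e-04 -1.e+00] F [-0.12 -2.27 -5.64] M [-0.685  0.257  0.14 ] w 0.0173 j6 -0.071 tau6 0.251
tx,ty to bore (units) 0.0012 0.0008 rim z 0.020397108581134832
```

>>> carry_out:
  moves:
    - [0,0,0,0.02,-1]
    - [0,0,0,0.02,-1]

```text
clock: 16.75
eef_pos: [0.584, 0.1324, 0.1721]
tool_rot: [0.609, 0.794, 0.0, 0.0]
ft_force: [0.1, -2.0, -5.1]
grip_width: 0.0172
```

```bash
python3 st.py
```

```text
clk 16.75 pos [0.584  0.1324 0.1721] yawy 15.03 z [ 3.e-04  0.e+00 -1.e+00] F [ 0.09 -1.96 -5.13] M [-0.611  0.174  0.116] w 0.0172 j6 -0.039 tau6 0.252
tx,ty to bore (units) 0.0013 0.0008 rim z 0.020399911688196992
```

>>> carry_out:
  moves:
    - [0,0,0,0.02,-1]
    - [0,0,0,0.02,-1]

```text
clock: 16.95
eef_pos: [0.5839, 0.1323, 0.1721]
tool_rot: [0.621, 0.784, 0.0, 0.0]
ft_force: [0.6, -0.8, -5.3]
grip_width: 0.0172
```

```bash
python3 st.py
```

```text
clk 16.95 pos [0.5839 0.1323 0.1721] yawy 13.24 z [ 2.e-04 -0.e+00 -1.e+00] F [ 0.58 -0.82 -5.3 ] M [-0.662  0.176  0.053] w 0.0172 j6 -0.008 tau6 0.253
tx,ty to bore (units) 0.0016 0.0011 rim z 0.020396667150120285
```

>>> carry_out:
  moves:
    - [0,0,0,0.02,-1]
    - [0,0,0,0.02,-1]

```text
clock: 17.15
eef_pos: [0.584, 0.1323, 0.1721]
tool_rot: [0.633, 0.774, 0.0, 0.0]
ft_force: [-0.7, -2.8, -5.2]
grip_width: 0.0175
```

```bash
python3 st.py
```

```text
clk 17.15 pos [0.584  0.1323 0.1721] yawy 11.44 z [ 3.e-04 -0.e+00 -1.e+00] F [-0.75 -2.77 -5.17] M [-0.656  0.185  0.149] w 0.0175 j6 0.023 tau6 0.254
tx,ty to bore (units) 0.0016 0.0007 rim z 0.02041498126248331
```

>>> carry_out:
  moves:
    - [0,0,0,0.02,-1]
    - [0,0,0,0.02,-1]

```text
clock: 17.35
eef_pos: [0.5839, 0.1323, 0.1721]
tool_rot: [0.645, 0.764, 0.0, 0.0]
ft_force: [-0.6, -2.6, -5.1]
grip_width: 0.0173
```

```bash
python3 st.py
```

```text
clk 17.35 pos [0.5839 0.1323 0.1721] yawy 9.64 z [ 2.e-04 -0.e+00 -1.e+00] F [-0.64 -2.57 -5.1 ] M [-0.653  0.129  0.103] w 0.0173 j6 0.055 tau6 0.254
tx,ty to bore (units) 0.0019 0.0011 rim z 0.020398773734106895
```

>>> carry_out:
  moves:
    - [0,0,0,0.02,-1]
    - [0,0,0,0.02,-1]

```text
clock: 17.55
eef_pos: [0.5839, 0.1323, 0.1721]
tool_rot: [0.657, 0.754, 0.0, 0.0]
ft_force: [-0.1, -2.6, -6.1]
grip_width: 0.0171
```

```bash
python3 st.py
```

```text
clk 17.55 pos [0.5839 0.1323 0.1721] yawy 7.84 z [ 2.e-04 -0.e+00 -1.e+00] F [-0.09 -2.63 -6.15] M [-0.728  0.195  0.112] w 0.0171 j6 0.086 tau6 0.254
tx,ty to bore (units) 0.0022 0.0009 rim z 0.020389741430862862
```

>>> carry_out:
  moves:
    - [0,0,0,0.02,-1]
    - [0,0,0,0.02,-1]

```text
clock: 17.75
eef_pos: [0.5839, 0.1323, 0.1721]
tool_rot: [0.669, 0.744, 0.0, 0.0]
ft_force: [-0.2, -1.6, -5.0]
grip_width: 0.0173
```

```bash
python3 st.py
```

```text
clk 17.75 pos [0.5839 0.1323 0.1721] yawy 6.08 z [ 3.e-04 -2.e-04 -1.e+00] F [-0.2  -1.63 -4.97] M [-0.834  0.201  0.375] w 0.0173 j6 0.117 tau6 0.578
tx,ty to bore (units) 0.0019 0.001 rim z 0.020412781804444835
```

>>> carry_out:
  moves:
    - [0,0,0,0.004,-1]
    - [0,0,0,0.004,-1]

```text
clock: 17.95
eef_pos: [0.5839, 0.1323, 0.1721]
tool_rot: [0.671, 0.741, 0.0, 0.0]
ft_force: [0.5, -2.5, -3.8]
grip_width: 0.0169
```

```bash
python3 st.py
```

```text
clk 17.95 pos [0.5839 0.1323 0.1721] yawy 5.68 z [ 3.e-04 -2.e-04 -1.e+00] F [ 0.49 -2.51 -3.75] M [-0.837  0.149  0.684] w 0.0169 j6 0.124 tau6 0.659
tx,ty to bore (units) 0.0019 0.0007 rim z 0.020422551727021926
```

>>> carry_out:
  moves:
    - [0,0,0,-0.02,-1]
    - [0,0,0,-0.045,-1]
    - [0,0,0,-0.045,-1]

```text
clock: 18.25
eef_pos: [0.584, 0.1325, 0.1722]
tool_rot: [0.645, 0.764, 0.0, -0.0]
ft_force: [1.2, -1.1, -5.2]
grip_width: 0.0175
```

```bash
python3 st.py
```

```text
clk 18.25 pos [0.584  0.1325 0.1722] yawy 9.62 z [ 3.e-04  6.e-04 -1.e+00] F [ 1.21 -1.11 -5.16] M [-0.554  0.084 -0.014] w 0.0175 j6 0.055 tau6 -0.164
tx,ty to bore (units) 0.0002 0.0004 rim z 0.0204511682703635
```

>>> carry_out:
  moves:
    - [0,0,-0.05,0,-1]
    - [0,0,-0.1,0,-1]
    - [0,0,-0.16,0,-1]
    - [0,0,-0.22,0,-1]
    - [0,0,-0.22,0,-1]

```text
clock: 18.75
eef_pos: [0.5848, 0.1328, 0.1958]
tool_rot: [0.645, 0.764, 0.002, 0.001]
ft_force: [0.6, -0.9, -3.0]
grip_width: 0.0174
```

```bash
python3 st.py
```

```text
clk 18.75 pos [0.5848 0.1328 0.1958] yawy 9.65 z [ 0.0032  0.0013 -1.    ] F [ 0.63 -0.86 -2.99] M [ 0.015 -0.042 -0.001] w 0.0174 j6 0.055 tau6 0.001
tx,ty to bore (units) -0.0019 -0.0084 rim z 0.044118913655149944
```

>>> carry_out:
  moves:
    - [0,0,-0.25,0,-1]
    - [0,0,-0.5,0,-1]
    - [0,0,-0.75,0,-1]
    - [0,0,-0.75,0,-1]

```text
clock: 19.15
eef_pos: [0.5859, 0.133, 0.2734]
tool_rot: [0.645, 0.764, 0.004, 0.002]
ft_force: [-0.1, 0.1, -3.2]
grip_width: 0.0174
```

>>> carry_out:
  moves:
    - [0,0,-0.2,0,-1]
    - [0,0,-0.35,0,-1]
    - [0,0.2,-0.35,0,-1]
    - [0,0.5,-0.35,0,-1]
    - [0,0.77,-0.35,0,-1]
    - [0,0.77,-0.35,0,-1]
    - [0,0.77,-0.35,0,-1]

```text
clock: 19.85
eef_pos: [0.6596, 0.1452, 0.3009]
tool_rot: [0.645, 0.764, -0.002, -0.001]
ft_force: [0.3, -0.5, -3.1]
grip_width: 0.0174
```

```bash
python3 - <<'E'
from workcell import bot, imaging
import cv2,pickle
o=bot.get_obs(); m=imaging.camera_model('wrist')
im=imaging.camera('wrist')[:,:,::-1]; cv2.imwrite("pics/w7.png",im)
pickle.dump((o,m),open('w7.pkl','wb'))
from h import proj
u,v=proj(m,[.5842,.132,.032],True); print(u,v); u,v=int(u),int(v)
cv2.imwrite('pics/w7b.png',cv2.resize(im[v-18:v+18,u-22:u+22],None,fx=16,fy=16,interpolation=2)); print(u-22,v-18)
cv2.imwrite('pics/w7k.png',cv2.resize(im[165:365,260:380],None,fx=3,fy=3,interpolation=2))
E
python3 st.py
```

```text
316.00595262704473 113.0526074022992
294 95
clk 19.9 pos [0.6591 0.1451 0.302 ] yawy 9.65 z [-3.5e-03 -6.0e-04 -1.0e+00] F [-0.56 -0.52 -3.81] M [-0.001  0.033  0.028] w 0.0171 j6 0.048 tau6 0.0
tx,ty to bore (units) 0.0014 -0.7618 rim z 0.15030930188267316
```

View pics/w7b.png

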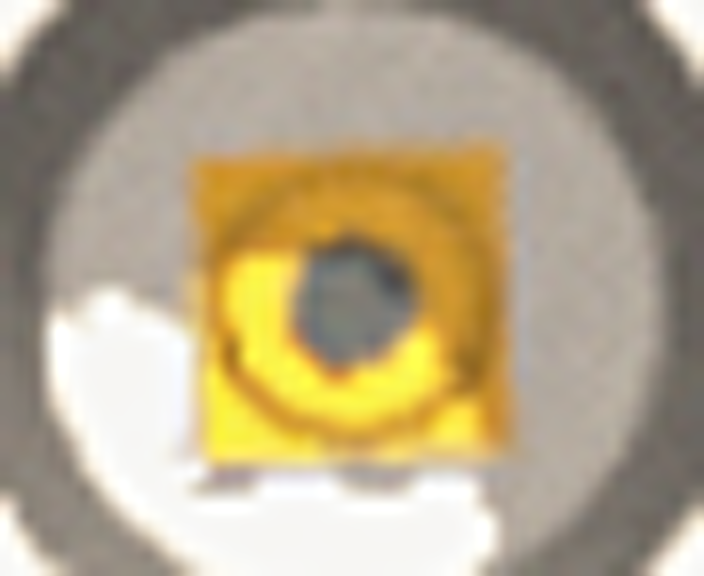

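View pics/w7k.png

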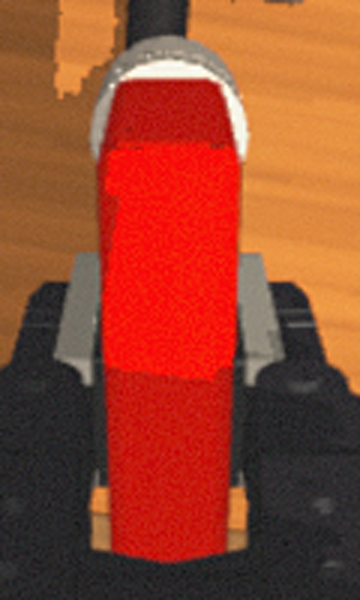

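```bash
python3 - <<'E'
import pickle,numpy as np
from h import *
o,m=pickle.load(open('w7.pkl','rb'))
fb=lambda x,y,z:plane(m,294+x/16,95+y/16,z,True)[:2]
C=np.array([fb(*p,.032) for p in ((190,158),(508,145),(513,455),(208,462))])
print('nut',C.mean(0),[np.linalg.norm(C[i]-C[(i+1)%4]) for i in range(4)])
for i in range(4):
    v=C[(i+1)%4]-C[i]; print(np.degrees(np.arctan2(v[1],v[0]))%90)
T=R.from_quat(o['tool_rot'])
def t(x,y,s):
    e,d=ray(m,260+x/3,165+y/3,True)
    e=T.inv().apply(e-o['eef_pos']); d=T.inv().apply(d)
    return e+d*(s-e[2])/d[2]
print('top front',t(103,143,-.0133),t(243,143,-.0133),'rim back',t(172,35,.1517),'sides',t(95,135,.1157),t(249,135,.1157))
E
```

```text
nut [0.58537296 0.13240552] [np.float64(0.024453595731802145), np.float64(0.024256213432773094), np.float64(0.02358085200555126), np.float64(0.02382809486521716)]
11.936617472330852
10.639327901107682
10.905978377350706
12.723883820684364
top front [-0.00839133 -0.03964063 -0.0133    ] [ 0.00829162 -0.03961141 -0.0133    ] rim back [ 0.00059471 -0.01876597  0.1517    ] sides [-0.01998083  0.00074157  0.1157    ] [0.02083422 0.00081129 0.1157    ]
```

>>> carry_out:
  moves:
    - [-0.25,-0.05,0,0,-1]
    - [-0.5,-0.11,0,0,-1]
    - [-0.755,-0.164,0,0,-1]
    - [-0.755,-0.164,0,0,-1]

```text
clock: 20.3
eef_pos: [0.6551, 0.0643, 0.305]
tool_rot: [0.647, 0.763, -0.001, 0.001]
ft_force: [-0.8, -0.0, -4.5]
grip_width: 0.0172
```

>>> carry_out:
  moves:
    - [-0.25,-0.05,0,0,-1]
    - [-0.5,-0.11,0,0,-1]
    - [-0.755,-0.164,0,0,-1]
    - [-0.755,-0.164,0,0,-1]

```text
clock: 20.7
eef_pos: [0.6517, -0.0123, 0.3047]
tool_rot: [0.647, 0.763, -0.0, 0.001]
ft_force: [-0.7, 0.2, -4.0]
grip_width: 0.0172
```

>>> carry_out:
  moves:
    - [-0.25,-0.05,0,0,-1]
    - [-0.5,-0.11,0,0,-1]
    - [-0.755,-0.164,0,0,-1]
    - [-0.755,-0.164,0,0,-1]

```text
clock: 21.1
eef_pos: [0.6483, -0.089, 0.3044]
tool_rot: [0.647, 0.763, -0.0, 0.001]
ft_force: [0.8, -0.9, -4.6]
grip_width: 0.0173
```

>>> carry_out:
  moves:
    - [-0.25,-0.05,0.1,0,-1]
    - [-0.5,-0.11,0.25,0,-1]
    - [-0.755,-0.164,0.4,0,-1]
    - [-0.755,-0.164,0.4,0,-1]
    - [-0.755,-0.164,0.4,0,-1]
    - [-0.755,-0.164,0.4,0,-1]

```text
clock: 21.7
eef_pos: [0.6459, -0.1621, 0.2649]
tool_rot: [0.645, 0.764, 0.001, 0.0]
ft_force: [0.8, 0.6, -4.3]
grip_width: 0.0172
```

```bash
python3 - <<'E'
from workcell import bot, imaging
import cv2,pickle
o=bot.get_obs(); m=imaging.camera_model('wrist')
im=imaging.camera('wrist')[:,:,::-1]; cv2.imwrite("pics/w8.png",im)
pickle.dump((o,m),open('w8.pkl','wb'))
from h import proj
u,v=proj(m,[.569,-.1765,.05],True); print(u,v); u,v=int(u),int(v)
v=max(v,60)
cv2.imwrite('pics/w8b.png',cv2.resize(im[v-60:v+60,u-75:u+75],None,fx=5,fy=5,interpolation=2)); print(u-75,v-60)
cv2.imwrite('pics/w8k.png',cv2.resize(im[165:365,260:380],None,fx=3,fy=3,interpolation=2))
E
python3 st.py
```

```text
315.2686398414704 109.83226641326137
240 49
clk 21.75 pos [ 0.6461 -0.1621  0.2651] yawy 9.74 z [ 1.8e-03  2.0e-04 -1.0e+00] F [ 0.58  0.48 -2.99] M [ 0.053 -0.048  0.024] w 0.0171 j6 -0.416 tau6 0.003
tx,ty to bore (units) 3.0084 -0.1139 rim z 0.11341150386397869
```

View pics/w8b.png

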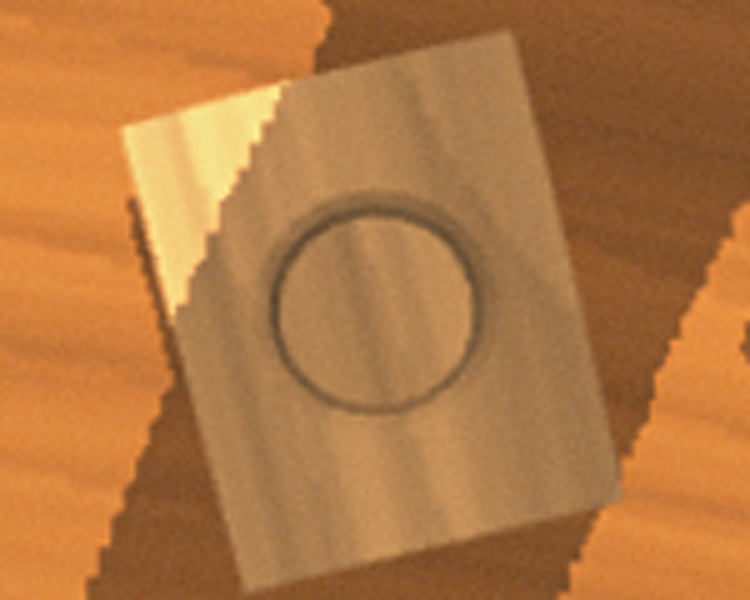

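View pics/w8k.png

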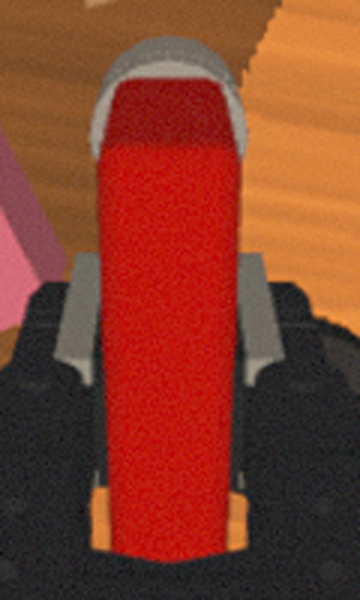

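```bash
python3 - <<'E'
import pickle,numpy as np
from h import *
o,m=pickle.load(open('w8.pkl','rb'))
f=lambda x,y,z:plane(m,240+x/5,49+y/5,z,True)[:2]
S=np.array([f(*p,.05) for p in ((122,128),(513,30),(621,497),(246,592))]); print('stand',S.mean(0),[np.linalg.norm(S[i]-S[(i+1)%4]).round(4) for i in range(4)])
for z,(l,r,t,b) in ((.01,(278,475,214,412)),(.047,(270,482,206,414))):
    cx,cy=(l+r)/2,(t+b)/2
    Q=np.array([f(l,cy,z),f(r,cy,z),f(cx,t,z),f(cx,b,z)]); print(z,Q.mean(0),np.linalg.norm(Q[0]-Q[1]),np.linalg.norm(Q[2]-Q[3]))
T=R.from_quat(o['tool_rot'])
def t(x,y,s):
    e,d=ray(m,260+x/3,165+y/3,True)
    e=T.inv().apply(e-o['eef_pos']); d=T.inv().apply(d)
    return e+d*(s-e[2])/d[2]
print('top front',t(98,150,-.0133),t(240,150,-.0133),'rim back',t(168,36,.1517),'sides',t(91,140,.1157),t(246,140,.1157))
E
```

```text
stand [ 0.57000515 -0.17647329] [np.float64(0.0853), np.float64(0.1041), np.float64(0.0842), np.float64(0.1049)]
0.01 [ 0.5705718  -0.17625829] 0.04676792978409516 0.0477650205225469
0.047 [ 0.57014395 -0.17638687] 0.04533782225416581 0.045208173333825374
top front [-0.00900308 -0.03873767 -0.0133    ] [ 0.00795998 -0.03870917 -0.0133    ] rim back [-0.00058003 -0.01843168  0.1517    ] sides [-0.02107218  0.00216611  0.1157    ] [0.02007911 0.00223451 0.1157    ]
```

>>> carry_out:
  moves:
    - [-0.013,-0.25,0,0,-1]
    - [-0.013,-0.5,0,0,-1]
    - [-0.013,-0.8,0,0,-1]
    - [-0.013,-0.8,0,0,-1]
    - [-0.013,-0.8,0,0,-1]
    - [-0.013,-0.8,0,0,-1]

```text
clock: 22.35
eef_pos: [0.5683, -0.1776, 0.2651]
tool_rot: [0.645, 0.764, 0.001, 0.001]
ft_force: [-0.0, 0.3, -5.0]
grip_width: 0.0174
```

```bash
python3 st.py; python3 - <<'E'
from workcell import imaging,bot
from h import *
o=bot.get_obs();T=R.from_quat(o['tool_rot']).as_matrix()
d=np.array([.5673,-.1769])-o['eef_pos'][:2]; print(d@T[:2,0]*10,d@T[:2,1]*10)
a=imaging.camera('scene');b=imaging.camera('side')
A=cv2.resize(a[160:280,210:330,::-1],(400,400),interpolation=2);B=cv2.resize(b[110:230,280:400,::-1],(400,400),interpolation=2)
cv2.imwrite('pics/s9.png',np.hstack([A,B]))
E
```

```text
clk 22.35 pos [ 0.5683 -0.1776  0.2651] yawy 9.72 z [ 2.8e-03 -5.0e-04 -1.0e+00] F [-0.    0.32 -4.99] M [-0.049 -0.031 -0.021] w 0.0174 j6 -0.473 tau6 0.002
tx,ty to bore (units) 3.0299 0.6779 rim z 0.1133564642629547
0.008551071998931719 -0.009054879034741269
```

View pics/s9.png

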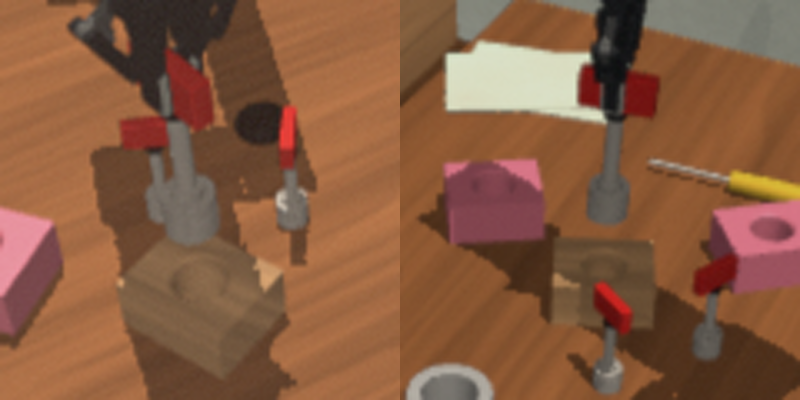

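>>> carry_out:
  moves:
    - [0.008,-0.012,0.12,0,-1]
    - [0.008,-0.012,0.24,0,-1]
    - [0.008,-0.012,0.36,0,-1]
    - [0.008,-0.012,0.48,0,-1]
    - [0.008,-0.012,0.55,0,-1]
    - [0.008,-0.012,0.55,0,-1]
    - [0.008,-0.012,0.55,0,-1]

```text
clock: 23.15
eef_pos: [0.5658, -0.1777, 0.209]
tool_rot: [0.645, 0.764, -0.0, -0.0]
ft_force: [0.1, -0.8, -4.0]
grip_width: 0.0174
```

>>> carry_out:
  moves:
    - [0,0,0.04,0,-1]
    - [0,0,0.08,0,-1]
    - [0,0,0.12,0,-1]
    - [0,0,0.12,0,-1]

```text
clock: 23.55
eef_pos: [0.5655, -0.1774, 0.1963]
tool_rot: [0.645, 0.764, -0.0, -0.001]
ft_force: [-0.3, 0.1, -4.3]
grip_width: 0.0172
```

```bash
python3 st.py; python3 - <<'E'
from workcell import imaging
from h import *
a=imaging.camera('wrist')[:,:,::-1]
cv2.imwrite('pics/w10.png',cv2.resize(a[130:330,220:420],(600,600),interpolation=2))
E
```

```text
clk 23.55 pos [ 0.5655 -0.1774  0.1963] yawy 9.65 z [-9.e-04  6.e-04 -1.e+00] F [-0.26  0.14 -4.32] M [ 0.075 -0.079  0.026] w 0.0172 j6 -0.473 tau6 0.001
tx,ty to bore (units) 3.0238 0.7025 rim z 0.044574984155480696
```

View pics/w10.png

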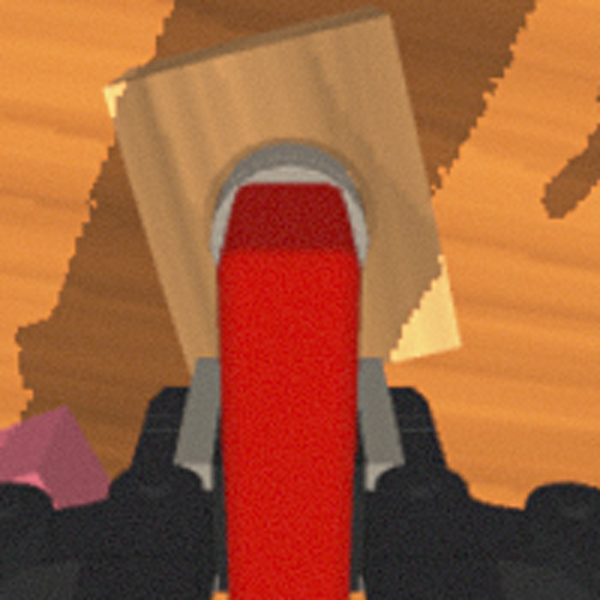

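>>> carry_out:
  moves:
    - [0,0.013,0,0,-1]
    - [0,0.013,0.03,0,-1]
    - [0,0.013,0.06,0,-1]
    - [0,0.013,0.1,0,-1]
    - [0,0.013,0.1,0,-1]

```text
clock: 24.1
eef_pos: [0.5665, -0.1772, 0.1861]
tool_rot: [0.645, 0.764, -0.0, -0.001]
ft_force: [-0.7, -0.1, -5.1]
grip_width: 0.0173
```

```bash
python3 st.py
```

```text
clk 24.1 pos [ 0.5665 -0.1772  0.1861] yawy 9.65 z [-1.6e-03  5.0e-04 -1.0e+00] F [-0.73 -0.14 -5.06] M [ 0.03   0.026 -0.016] w 0.0173 j6 -0.472 tau6 -0.0
tx,ty to bore (units) 3.024 0.6918 rim z 0.03435905054702035
```

Free so far. I'll lower further in stages.

>>> carry_out:
  moves:
    - [0,0,0.04,0,-1]
    - [0,0,0.08,0,-1]
    - [0,0,0.12,0,-1]
    - [0,0,0.16,0,-1]
    - [0,0,0.16,0,-1]

```text
clock: 24.6
eef_pos: [0.5666, -0.1772, 0.1701]
tool_rot: [0.645, 0.764, -0.0, -0.001]
ft_force: [-0.0, 0.1, -3.6]
grip_width: 0.0174
```

>>> carry_out:
  moves:
    - [0,0,0.02,0,-1]
    - [0,0,0.04,0,-1]
    - [0,0,0.05,0,-1]
    - [0,0,0.06,0,-1]
    - [0,0,0.06,0,-1]

```text
clock: 25.1
eef_pos: [0.5669, -0.1774, 0.1649]
tool_rot: [0.645, 0.764, -0.0, -0.0]
ft_force: [-0.2, -0.5, -4.3]
grip_width: 0.0175
```

```bash
python3 st.py
```

```text
clk 25.1 pos [ 0.5669 -0.1774  0.1649] yawy 9.65 z [-2.e-04  1.e-04 -1.e+00] F [-0.24 -0.49 -4.3 ] M [ 0.008 -0.017  0.031] w 0.0175 j6 -0.472 tau6 -0.0
tx,ty to bore (units) 3.0262 0.6876 rim z 0.01316030250180883
```

>>> carry_out:
  moves:
    - [0,0,0.01,0,-1]
    - [0,0,0.02,0,-1]
    - [0,0,0.027,0,-1]
    - [0,0,0.027,0,-1]

```text
clock: 25.5
eef_pos: [0.567, -0.1774, 0.1622]
tool_rot: [0.645, 0.764, -0.0, -0.0]
ft_force: [-0.4, 0.3, -4.1]
grip_width: 0.017
```

>>> carry_out:
  moves:
    - [0,0.01,0.005,0,-1]
    - [0,0.02,0.01,0,-1]
    - [0,0.02,0.01,0,-1]

```text
clock: 25.8
eef_pos: [0.5685, -0.1772, 0.1618]
tool_rot: [0.645, 0.764, -0.001, -0.0]
ft_force: [-3.0, -0.8, 2.3]
grip_width: 0.0177
```

```bash
python3 st.py
```

```text
clk 25.8 pos [ 0.5685 -0.1772  0.1618] yawy 9.64 z [-1.e-03 -5.e-04 -1.e+00] F [-2.97 -0.81  2.26] M [-0.033  1.096 -0.038] w 0.0177 j6 -0.47 tau6 -0.002
tx,ty to bore (units) 3.027 0.6717 rim z 0.010115120925873439
```

>>> carry_out:
  moves:
    - [0,0,0,0,-0.3]
    - [0,0,0,0,-0.3]
    - [0,0,0,0,0.1]
    - [0,0,0,0,0.1]
    - [0,0,0,0,0.1]
    - [0,0,0,0,0.1]

```text
clock: 26.4
eef_pos: [0.5691, -0.1771, 0.1614]
tool_rot: [0.645, 0.764, 0.0, 0.0]
ft_force: [-0.8, 0.6, 0.3]
grip_width: 0.0473
```

```bash
python3 st.py; python3 - <<'E'
from workcell import imaging
from h import *
a=imaging.camera('wrist')[:,:,::-1]
cv2.imwrite('pics/w11.png',a)
E
```

```text
clk 26.4 pos [ 0.5691 -0.1771  0.1614] yawy 9.65 z [ 2.e-04 -0.e+00 -1.e+00] F [-0.85  0.6   0.26] M [ 0.024  0.025 -0.028] w 0.0473 j6 -0.47 tau6 -0.0
tx,ty to bore (units) 3.0269 0.6657 rim z 0.009652833672382372
```

View pics/w11.png

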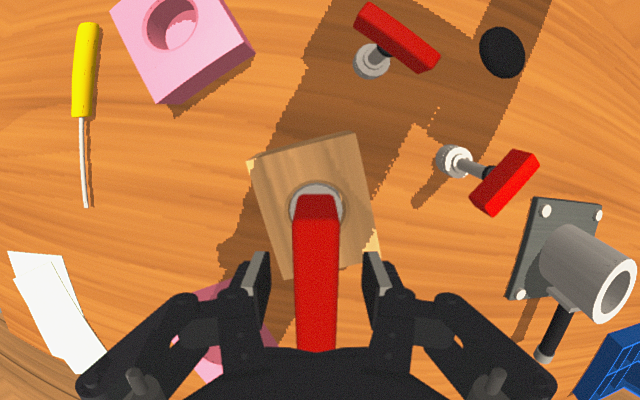

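Released: the jaws are clear on both sides of the handle (pads at columns 258 and 377). Next I go straight up and back away.

>>> carry_out:
  moves:
    - [0,0,-0.15,0,0.1]
    - [0,0,-0.3,0,0.1]
    - [0,0,-0.5,0,0.1]
    - [0,0,-0.75,0,0.1]
    - [0,0,-0.95,0,0.1]
    - [0,0,-0.95,0,0.1]
    - [0,0,-0.95,0,0.1]

```text
clock: 27.15
eef_pos: [0.5692, -0.1771, 0.2563]
tool_rot: [0.645, 0.764, 0.0, 0.0]
ft_force: [0.1, -0.3, 0.1]
grip_width: 0.0473
```

>>> carry_out:
  moves:
    - [0,0.2,-0.3,0,0.1]
    - [0,0.2,-0.5,0,0.1]
    - [0,0.2,-0.5,0,0.1]
    - [0,0.2,-0.5,0,0.1]
    - [0,0.2,-0.5,0,0.1]

```text
clock: 27.65
eef_pos: [0.5879, -0.1736, 0.3042]
tool_rot: [0.645, 0.764, -0.001, -0.002]
ft_force: [-0.2, -0.2, -0.9]
grip_width: 0.0471
```

```bash
python3 - <<'E'
from workcell import bot,imaging
from h import *
import pickle
o=bot.get_obs();m=imaging.camera_model('wrist')
w=imaging.camera('wrist')[:,:,::-1]; cv2.imwrite('pics/w12.png',w); pickle.dump((o,m),open('w12.pkl','wb'))
a=imaging.camera('scene');b=imaging.camera('side')
A=cv2.resize(a[150:330,140:420,::-1],(400,257),interpolation=2);B=cv2.resize(b[120:380,200:420,::-1],(400,473),interpolation=2)
c=np.zeros((473,800,3),np.uint8);c[:257,:400]=A;c[:,400:]=B
cv2.imwrite('pics/s12.png',c)
print(o['clock'],o['eef_pos'],o['ft_force'],o['joint_vel'].round(3))
E
```

```text
27.65 [ 0.58791671 -0.17357015  0.30422406] [-0.16515413 -0.23581794 -0.87001338] [-0.001 -0.001  0.002  0.005 -0.002  0.001]
```

View pics/w12.png

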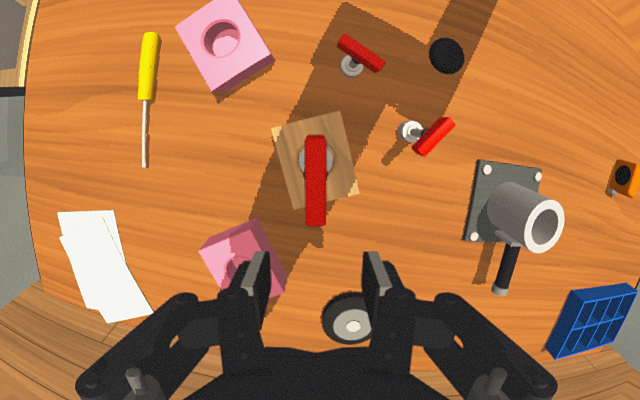

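View pics/s12.png

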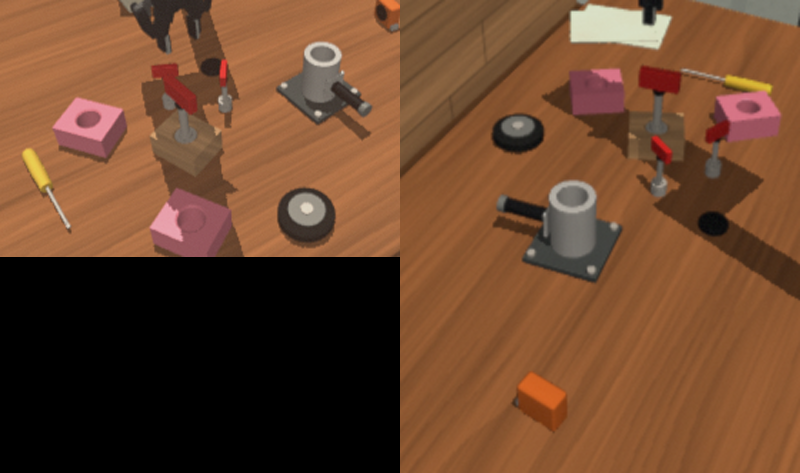

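```bash
python3 - <<'E'
import pickle
from h import *
o,m=pickle.load(open('w12.pkl','rb')); im=cv2.imread('pics/w12.png')
hsv=cv2.cvtColor(im,cv2.COLOR_BGR2HSV)
mask=(((hsv[...,0]<6)|(hsv[...,0]>174))&(hsv[...,1]>150)&(hsv[...,2]>110)).astype(np.uint8)
sub=mask[125:235,295:335]; ys,xs=np.nonzero(sub); print(ys.min()+125,ys.max()+125,xs.min()+295,xs.max()+295)
cv2.imwrite('pics/w12c.png',cv2.resize(im[120:240,260:380],None,fx=5,fy=5,interpolation=2))
E
```

```text
135 225 305 325
```

View pics/w12c.png

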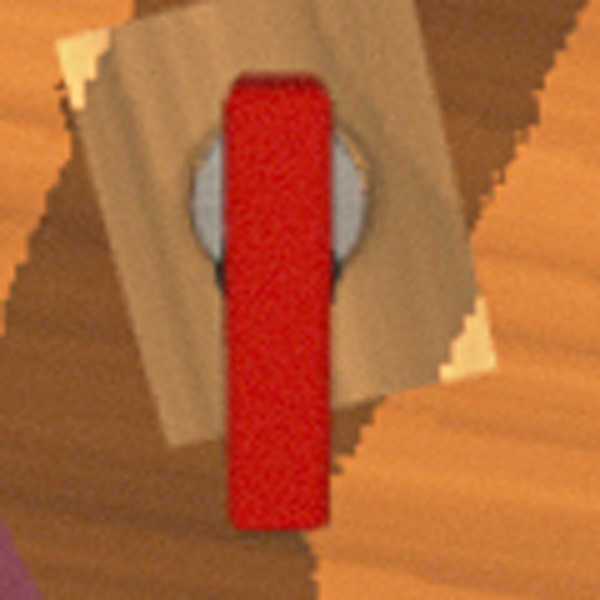

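```bash
python3 - <<'E'
import pickle
from h import *
o,m=pickle.load(open('w12.pkl','rb'))
f=lambda x,y,z:plane(m,260+x/5,120+y/5,z,True)[:2]
P=np.array([f(*p,.175) for p in ((224,92),(331,90),(330,526),(229,528))]); print(P.mean(0),[np.linalg.norm(P[i]-P[(i+1)%4]).round(4) for i in range(4)])
S=np.array([f(57,42,.05),f(495,368,.05)]);print(S.mean(0))
from workcell import order
print(order.job_done())
E
```

```text
[ 0.5699337  -0.17727094] [np.float64(0.017), np.float64(0.0737), np.float64(0.0172), np.float64(0.0737)]
[ 0.57052004 -0.17649573]
the job is handed in; nothing more can be done
None
```

The nut is turned to its stop, and the long red-handled key is back upright in its wooden stand, fully down and released. I handed the job in at about 28 s; it gives no verdict.

**Picking the key:** I took the key from the wooden stand and left the two smaller red keys and both pink stands alone.

**Fitting the socket:** I read the nut's flats by looking down the bore and matched the key to them. The socket dropped over the nut to the bore floor with no press force I could measure.

**Turning:** The key turned about 68° clockwise, including its play. The wrist torque then rose from about 0.13 to 0.38 N m, and one last small step took it to 0.68 N m. That is under the 0.8 limit but more than I aimed for, so I backed off at once. Seen down the bore afterwards, the nut had turned about 1.10 rad, which fits reaching the stop from a start near 0.05.

**Putting it back:**
- The rim reached the floor of the stand's hole (10.1 mm on the gauge against 10 mm expected), and I felt about 6 N of contact before letting go.
- The handle top then measured within 1 mm of the hole's axis.
- The bystanders look unmoved in the pictures; I did not measure their positions.

**What disagreed:** The key tilted about 1° in the grip during the turning; this showed before I put it back. Sideways and downward forces of about 2 N also built up while turning. I did not find out why, but they were gone once the key was lifted.

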